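# Tare the bowl, then weigh in the chocolate

### The arm

A 6-joint arm with a two-finger parallel gripper is mounted at the origin on the work surface. World frame = base frame: x ahead of the robot, y to its left, z up, the work surface at z = 0. Lengths are in mm, angles in rad, forces in N, time in s.
With the tool pointing down it reaches from about 350 to 775 mm from the base axis. Payload 7.3 kg.
Tool frame: the origin (TCP) lies at the very end of the fingers, on their centre line; the grasp point (between the pads) lies 19 mm behind it; x points along the fingers, z is the direction in which the jaws open and shut, and the axes are right-handed (so a half turn about x gives the same grasp; the last joint's range is limited). The gripper opens to 92 mm and grips with 3 to 60 N. Pads are 19 mm wide; open, the fingers measure 130 mm over their backs; the gripper's body (75 mm by 190 mm) begins 47 mm behind the grasp point.
Start: joints at [1.187, 0.342, 1.524, -0, 1.275, -0.146], TCP at [123.655, 510.249, 226.741] pointing down, gripper open.
Joint ranges: [-2.53, 2.53], [-0.77, 2.02], [0.04, 2.7], [-1, 4.14], [0.28, 2.66], [-3.11, 3.11]. Speed limits (rad/s): [2.57, 2.57, 3.14, 3.14, 3.14, 3.14].

### API

Orientations are given as [roll, pitch, yaw] about the fixed x, y, z axes, in that order (R = Rz(yaw) Ry(pitch) Rx(roll)).
In Python, from plant import * gives the robot as it stands.
- The arm moves only by the shell command python3 -m creep 'ROWS'. ROWS is JSON, a list of rows, each an object of numbers: "tx", "ty", "tz": the shift along the tool's x, y, z in cm; "wx", "wy", "wz": the turn, a rotation vector about the tool's x, y, z in rad; "gripper": the closure, from -1 (fully open) to 1 (shut). A call has 1 to 8 rows; each row is the pose to reach, as a shift and turn from the pose commanded when the call began, along the tool's axes at that moment; what a row does not reach only later rows make up. A row lasts 1/12 s, in which the tool goes at most 41.7 mm and 7.16 degrees, less where a joint would pass 70% of its speed; a pose out of reach is approached as far as the arm can. A call with a gripper value outside its range is refused whole. The fingers move at their own pace and stop on an object; the grip force is fixed at half the most. Time passes only in rows, so rows that repeat a pose let the fingers close. It gives the time, the measured TCP pose, the force and the opening at its end, in the units of the state.
- get_obs(): the state, without advancing time (a new reading comes with each control period).
- capture(name): name is "side" or "top" or "wrist"; returns a dict with "frame" (480x640x3 uint8, red, green, blue), "z_map" (480x640 float32, mm along the optical axis (not along the pixel's ray), 0 where there is no reading), "vertical_fov" (degrees; the focal length in pixels is half the picture's height over the tangent of half this angle, whatever the lens; pixels are square), "cx", "cy" (the principal point, pixels), "xyz" and "rotation" of the camera in the world. Camera axes: x right, y down, z forward; pixel columns grow to the right and rows downward; lengths in mm; the calibration is good to about 2 mm. A picture is of the moment at which its call begins.
- close_job(): hands the job in, once; it reports no verdict.
The state is a dict: "time": time; "joint_positions": joint angles; "dq": joint speeds; "tau": joint torques, N m; "tool_pos": TCP position; "tcp_rot": TCP orientation; "contact_force": force on the tool from outside, world axes, zero at the start; "moment": the same for the moment, N m; "grip_width": finger opening in mm.
Only numpy, scipy, OpenCV 4.12 (cv2) and the standard library are available. Lean on these libraries where they do the work, as an engineer would, in place of code of your own. Each camera call takes 0.05 s, during which the arm holds its last target.

### The job

Set the empty blue bowl gently in the middle of the kitchen scale's steel pan and let go of it, press the green tare button fully down and release it while the bowl is still empty, then put both dark chocolate bars from the green board into the bowl. Do not press the red power button, do not press tare with chocolate in the bowl, and leave everything else where it stands.

Things in the scene. Friction and masses are not known exactly. Their poses are not given: they have to be found in the camera images.
- bowl: empty round blue stoneware bowl standing on the table, 60 mm high, 150 mm outside diameter at the rim (144 at 28 mm up, 110 at the foot), wall 8 mm thick, inner floor 7 mm up, about 0.3 kg. Origin: centre of its underside; z up; it is round, so its yaw does not matter. To be gripped by the rim: wall centre 71 mm from the axis. Bystanders stand close around it.
- scale: white kitchen scale, fixed to the table, 230 mm (its x) by 190 mm (its y) by 30 mm, with a raised square steel pan 160 x 160 mm whose top is 40 mm above the table. Origin: centre of its underside; its x axis points from the control strip to the pan; the control strip (display and the two buttons) lies along its -x edge.
- pan (a point): centre of the steel pan's top face, 40 mm above the table, 30 mm along the scale's +x from its origin
- tare (a joint): travel of the green tare button in m: 0 released, 0.006 fully down; springs back by itself; about 1.5 N starts it and 5 N holds it fully down
- tare_top (a point): centre of the top of the round green tare button (24 mm across, in a grey collar 40 mm across), 44 mm above the table when released, 38 mm when fully down; it moves with the button; pressed straight down. It lies 83 mm from the scale's origin along the scale's -x and 60 mm to one side (either side, it varies). The rim of a bowl centred on the pan is 100 mm above the table, its edge about 38 mm from the button's centre line along the scale's x.
- power (a joint): travel of the red power button in m: 0 released, 0.006 fully down; must not be pressed
- power_top (a point): centre of the top of the round red power button, as large as the green one, 120 mm from it at the other end of the control strip
- board: green plastic chopping board fixed to the table, 220 mm (x) by 200 mm (y) by 12 mm. Origin: centre of its underside. The chocolate bars and a tartlet lie on it. Board and bowl are on opposite sides of the scale, either way round.
- dark1: dark brown chocolate bar of two squares lying on the board, 44 mm (its x) by 28 mm (its y) by 18 mm high, 28 g. Origin: centre of its underside.
- dark2: the second dark chocolate bar, the same as the first
- white: bystander: cream white chocolate bar of the same size lying on the board, to be left there. Origin: centre of its underside.
- tartlet: bystander: round fruit tartlet on the board, 60 mm across, 38 mm high. Origin: centre of its underside.
- syrup: bystander: tall amber syrup bottle near the bowl, 56 mm across, 170 mm high. Origin: centre of its underside.
- jar: bystander: glass jar near the bowl, 56 mm across, 85 mm high. Origin: centre of its underside.
- ramekin: bystander: small white open ramekin near the bowl, 66 mm across, 40 mm high. Origin: centre of its underside.
- spatula: bystander: spatula lying on the table between robot and scale, 260 mm long, under 30 mm high. Its x axis runs along it.
There are look-alikes about, which are no part of the job. Leave any turquoise or yellow look-alike of the dark2 alone.

How it is judged:
By the outcome, as a careful person would: the job done as asked, in the order asked, and still so for the second after the job is handed in, with the robot touching nothing.
It also fails if it takes over 72 s, if anything falls off the work surface, if the arm or the gripper's body presses on something with over 40 N, if the wrist force passes 120 N, or if a joint passes its speed limit or range.

## Working session

There is one attempt and no reset: what is moved stays moved. The work goes in short steps, Python scripts to look and compute and a shell command to move; the robot and the scene stay as the last step left them, time stands still between calls to the robot, and variables do not carry over. Pictures are saved under pics/ and viewed, and the job is handed in when it is done.

```bash
mkdir -p pics; ls; python3 - <<'E'
from plant import *
import cv2
o=get_obs();print(o)
for n in ["top","side"]:
    c=capture(n);print(n,c["vertical_fov"],c["cx"],c["cy"],c["xyz"],c["rotation"])
    cv2.imwrite(f"pics/{n}0.png",c["frame"][:,:,::-1])
    import numpy as np
    np.savez(f"{n}0.npz",**c)
E
```

```text
pics
{'time': 0.0, 'joint_positions': array([ 1.18700706e+00,  3.42702147e-01,  1.52499430e+00, -2.95331056e-05,
        1.27535302e+00, -1.46013731e-01]), 'dq': array([ 0.00011408,  0.00072183, -0.00045038,  0.00042839, -0.00067   ,
       -0.00156995]), 'tau': array([-3.74082538e-04, -4.31237340e+01, -2.44224000e+01,  7.17547699e-02,
        5.59571455e-02, -7.32491162e-05]), 'tool_pos': array([123.50809657, 509.87034521, 226.06354858]), 'tcp_rot': array([ 3.01496187,  1.56933923, -1.93519403]), 'contact_force': array([0.55916362, 0.00709443, 0.54695206]), 'moment': array([-0.02917725, -0.00496916, -0.01763888]), 'grip_width': 91.26363857404947}
top 52.06716399925746 323.1101408965215 232.95605189295824 [ 401.61260539   41.28805436 1134.14708771] [-3.01961701  0.00983677 -1.56629392]
side 45.155234199970664 320.72671361973835 237.71871498576766 [-159.06797004  934.1332439   973.98143002] [-2.2465354  -0.01414997 -2.46864953]
```

View pics/top0.png

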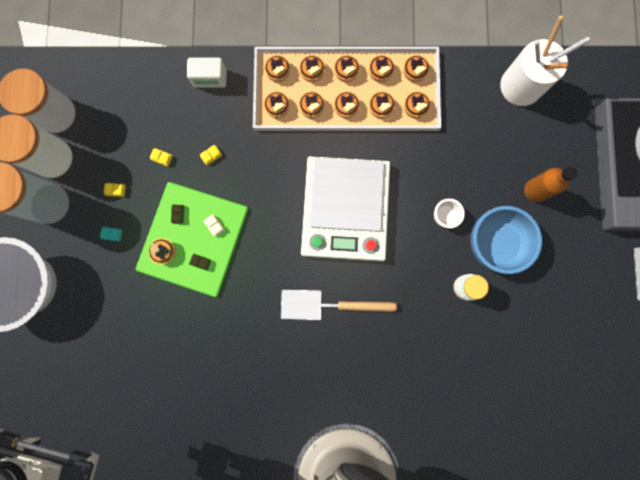

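View pics/side0.png

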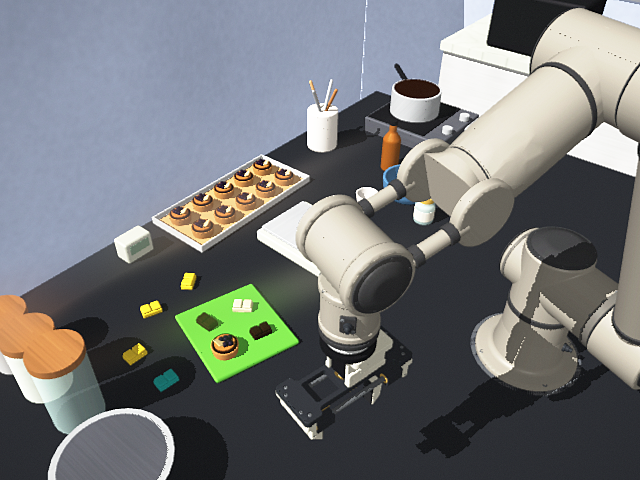

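The top view shows the board with the bars at left (dark at (177,213) and (201,262), white at (214,226), tartlet at (161,250)). The scale is at (347,208), with green tare at (317,242) and red power at (371,245). The bowl is at (507,240), with the ramekin, jar and syrup around it.

```bash
cat > h.py <<'E'
import numpy as np, cv2
from scipy.spatial.transform import Rotation as Ro
def cloud(c):
    z=c["z_map"].astype(float);f=240/np.tan(np.radians(float(c["vertical_fov"]))/2)
    v,u=np.mgrid[:480,:640]
    P=np.stack([(u-c["cx"])/f*z,(v-c["cy"])/f*z,z],-1)
    R=Ro.from_euler('xyz',c["rotation"]).as_matrix()
    W=P@R.T+c["xyz"]; W[z<=0]=np.nan
    return W
def proj(c,p):
    f=240/np.tan(np.radians(float(c["vertical_fov"]))/2)
    R=Ro.from_euler('xyz',c["rotation"]).as_matrix()
    q=(np.asarray(p)-c["xyz"])@R
    return np.stack([c["cx"]+f*q[...,0]/q[...,2],c["cy"]+f*q[...,1]/q[...,2]],-1)
E
python3 - <<'E'
from h import *
c=dict(np.load("top0.npz"));W=cloud(c);h=cv2.cvtColor(c["frame"],cv2.COLOR_RGB2HSV)
print("table z",[np.round(W[p],0) for p in [(350,200),(350,500),(160,280),(290,250)]])
def comp(mask,name,box):
    m=np.zeros((480,640),bool);x0,y0,x1,y1=box;m[y0:y1,x0:x1]=True;m&=mask&np.isfinite(W[...,0])
    P=W[m];
    if len(P)<5: print(name,len(P));return
    r=cv2.minAreaRect(P[:,:2].astype(np.float32))
    print(name,len(P),"mean",P.mean(0).round(1),"zr",np.percentile(P[:,2],[2,50,98]).round(1),"rect",np.round(r[0],1),np.round(r[1],1),round(r[2],1))
H,S,V=[h[...,i].astype(int) for i in range(3)]; Z=W[...,2]
comp((H>45)&(H<75)&(S>150),"board",(130,175,255,305))
dk=(V<90)&(Z>18)
comp(dk,"darkA",(165,200,190,226));comp(dk,"darkB",(188,252,216,274))
comp((Z>20),"darkA_z",(165,200,190,226));comp(Z>20,"darkB_z",(186,250,216,276))
comp(Z>20,"white",(202,212,228,238));comp(Z>20,"tart",(145,236,178,266))
comp((H>50)&(H<90)&(S>120),"tare",(305,230,330,254));comp(((H<8)|(H>172))&(S>130),"power",(360,232,385,256))
comp((Z>20)&(Z<60),"scale",(295,150,398,268));comp((Z>35)&(Z<44),"pan",(305,155,390,232))
comp((Z>52)&(Z<66),"rim",(468,204,546,276));comp((H>95)&(H<125)&(S>100)&(Z>52),"rim2",(468,204,546,276))
comp((Z>30),"ramekin",(428,195,470,232));comp((Z>70),"jar",(450,270,495,305));comp(Z>20,"syrup",(520,163,580,205));comp(Z>8,"spat",(275,285,405,325))
comp((Z>12)&(Z<40),"spat",(275,285,405,325))
E
```

```text
table z [array([273., 331.,  -0.]), array([ 276., -347.,   -1.]), array([714., 156.,   2.]), array([408., 220.,   0.])]
board 4883 mean [523.7 342.9  11.7] zr [ 6.7 11.6 16.8] rect [526.4 357.9] [202.4 218.8] 72.2
darkA 197 mean [580.2 386.1  27.5] zr [19.5 28.4 33.2] rect [581.2 387.5] [26.  38.6] 88.9
darkB 182 mean [470.5 330.2  28.6] zr [21.9 28.9 33.3] rect [470.6 330.8] [39.6 22.2] 71.9
darkA_z 228 mean [582.1 387.2  27.7] zr [20.3 28.4 33.1] rect [582.6 388.2] [42.5 27.2] 2.0
darkB_z 235 mean [472.3 331.2  27.9] zr [20.6 28.5 33.2] rect [472.5 332.2] [43.8 27.7] 70.1
white 228 mean [555.7 301.6  27.9] zr [20.7 28.5 33.3] rect [556.2 302.8] [43.7 28.3] 38.6
tart 556 mean [494.9 414.   40.1] zr [25.9 39.4 52.2] rect [495.8 416.8] [57.8 57.4] 3.7
tare 61 mean [516.5  66.3  43.7] zr [38.4 44.1 47.6] rect [516.1  66.1] [17.7 17.6] 46.1
power 83 mean [509.5 -53.4  43. ] zr [33.7 43.2 47.6] rect [509.8 -53.2] [20.6 20.5] 87.8
scale 8217 mean [593.8   1.   36. ] zr [26.  37.8 43.8] rect [597.4   0.6] [190.1 230.2] 86.7
pan 4759 mean [626.1  -0.8  39.6] zr [35.7 39.5 43.3] rect [627.7   3.5] [169.4 161. ] 86.5
rim 871 mean [ 520.6 -354.4   58.7] zr [52.7 58.9 63.1] rect [ 521.3 -342.2] [147.1 168.1] 4.1
rim2 851 mean [ 520.6 -354.9   58.7] zr [52.7 58.9 63.1] rect [ 521.9 -352.1] [146.2 148.6] 1.0
ramekin 209 mean [ 585.2 -234.8   37.7] zr [30.5 38.4 42.5] rect [ 583.  -230.9] [62.3 62.9] 2.2
jar 456 mean [ 417.9 -271.1   84.1] zr [74.3 84.5 88.4] rect [ 418.3 -271.9] [46.8 48.4] 0.5
syrup 1073 mean [ 637.7 -431.2  104.2] zr [ 24.1 109.8 171. ] rect [ 642.1 -438.2] [55.4 47.9] 18.6
spat 544 mean [374.8 -41.4  16.6] zr [ 8.9 17.2 22.3] rect [383.4   3. ] [ 55.8 227.2] 4.8
spat 478 mean [374.3 -46.   17.5] zr [12.4 17.6 22.4] rect [374.3 -34.2] [155.2  18.8] 89.1
```

```bash
cat >> h.py <<'E'
def go(p,jaw=None,tilt=0.0,tiltdir=0.0):
    """target TCP p (mm), jaw yaw deg, tool axis tilted from straight down by tilt deg so that the TIP points toward tiltdir deg"""
    from plant import get_obs
    o=get_obs();R=Ro.from_euler('xyz',o["tcp_rot"]).as_matrix()
    d=R.T@(np.asarray(p,float)-o["tool_pos"])/10
    print("t=%.2f pos"%o["time"],o["tool_pos"].round(1),"F",o["contact_force"].round(1),"w %.1f"%o["grip_width"],"jawyaw %.1f"%np.degrees(np.arctan2(R[1,2],R[0,2])),"q",o["joint_positions"].round(2))
    print("  x axis",R[:,0].round(3))
    r=np.zeros(3)
    if jaw is not None:
        for s in (0,180):
            a=np.radians(jaw+s);b=np.radians(tiltdir);th=np.radians(tilt)
            x=np.array([np.sin(th)*np.cos(b),np.sin(th)*np.sin(b),-np.cos(th)])
            z=np.array([np.cos(a),np.sin(a),0]);z-=x*(x@z);z/=np.linalg.norm(z)
            Rt=np.column_stack([x,np.cross(z,x),z])
            r=Ro.from_matrix(R.T@Rt).as_rotvec()
            print("  jaw",jaw+s,"w",r.round(3),"deg %.0f"%np.degrees(np.linalg.norm(r)))
    print("  t cm",d.round(2),"mm %.0f"%(np.linalg.norm(d)*10))
E
python3 -c "
from h import *
go([480,100,260],-120);go([485.5,-413.5,150],-120)"
```

```text
t=0.10 pos [123.5 509.9 226.1] F [ 0.5 -0.4  0.4] w 92.0 jawyaw 76.4 q [ 1.19  0.34  1.52  0.    1.28 -0.15]
  x axis [-0.001 -0.001 -1.   ]
  jaw -120 w [-2.856e+00  0.000e+00 -2.000e-03] deg 164
  jaw 60 w [ 0.286 -0.001 -0.   ] deg 16
  t cm [ -3.36 -44.3  -31.44] mm 544
t=0.10 pos [123.5 509.9 226.1] F [ 0.5 -0.4  0.4] w 92.0 jawyaw 76.4 q [ 1.19  0.34  1.52  0.    1.28 -0.15]
  x axis [-0.001 -0.001 -1.   ]
  jaw -120 w [-2.856e+00  0.000e+00 -2.000e-03] deg 164
  jaw 60 w [ 0.286 -0.001 -0.   ] deg 16
  t cm [  7.71 -56.93 -81.2 ] mm 995
```

```bash
python3 -m creep '[{"tx":-3.4,"ty":-44.3,"tz":-31.4},{"tx":-3.4,"ty":-44.3,"tz":-31.4},{"tx":-3.4,"ty":-44.3,"tz":-31.4},{"tx":-3.4,"ty":-44.3,"tz":-31.4},{"tx":-3.4,"ty":-44.3,"tz":-31.4},{"tx":-3.4,"ty":-44.3,"tz":-31.4},{"tx":-3.4,"ty":-44.3,"tz":-31.4},{"tx":-3.4,"ty":-44.3,"tz":-31.4}]'
python3 -c "
from h import *
go([480,100,260],60)"
```

```text
t=0.10 pos [123.5 509.9 226.1] F [ 0.5 -0.4  0.4] w 92.0 jawyaw 76.4 q [ 1.19  0.34  1.52  0.    1.28 -0.15]
  x axis [-0.001 -0.001 -1.   ]
  jaw 60 w [ 0.286 -0.001 -0.   ] deg 16
  jaw 240 w [-2.856e+00  0.000e+00 -2.000e-03] deg 164
  t cm [ -3.36 -44.3  -31.44] mm 544validation failed for argument at $[0]...
```

```bash
python3 -m creep '[{"tx":-3.4,"ty":-44.3,"tz":-31.4,"wx":0,"wy":0,"wz":0,"gripper":-1},{"tx":-3.4,"ty":-44.3,"tz":-31.4,"wx":0,"wy":0,"wz":0,"gripper":-1},{"tx":-3.4,"ty":-44.3,"tz":-31.4,"wx":0,"wy":0,"wz":0,"gripper":-1},{"tx":-3.4,"ty":-44.3,"tz":-31.4,"wx":0,"wy":0,"wz":0,"gripper":-1},{"tx":-3.4,"ty":-44.3,"tz":-31.4,"wx":0,"wy":0,"wz":0,"gripper":-1},{"tx":-3.4,"ty":-44.3,"tz":-31.4,"wx":0,"wy":0,"wz":0,"gripper":-1},{"tx":-3.4,"ty":-44.3,"tz":-31.4,"wx":0,"wy":0,"wz":0,"gripper":-1},{"tx":-3.4,"ty":-44.3,"tz":-31.4,"wx":0,"wy":0,"wz":0,"gripper":-1}]'
python3 -c "
from h import *
go([480,100,260],60)"
```

```text
time: 0.77
tool_pos: [342.8, 257.5, 247.6]
tcp_rot: [1.156, 1.571, 2.489]
contact_force: [1.2, 0.8, -0.2]
grip_width: 91.8
t=0.77 pos [342.8 257.5 247.6] F [ 1.2  0.8 -0.2] w 91.8 jawyaw 76.4 q [ 0.47  0.15  1.73  0.    1.27 -0.87]
  x axis [-0.  0. -1.]
  jaw 60 w [ 0.286  0.    -0.   ] deg 16
  jaw 240 w [-2.856  0.     0.   ] deg 164
  t cm [ -1.24 -17.04 -12.08] mm 209
```

```bash
python3 -c "
from h import *
go([486,-413,240],60)"
```

```text
t=0.77 pos [342.8 257.5 247.6] F [ 1.2  0.8 -0.2] w 91.8 jawyaw 76.4 q [ 0.47  0.15  1.73  0.    1.27 -0.87]
  x axis [-0.  0. -1.]
  jaw 60 w [ 0.286  0.    -0.   ] deg 16
  jaw 240 w [-2.856  0.     0.   ] deg 164
  t cm [  0.75 -29.7  -61.8 ] mm 686
```

```bash
python3 -m creep '[{"tx":-1,"ty":-29.7,"tz":-61.8,"wx":0.286,"wy":0,"wz":0,"gripper":-0.2},{"tx":-1,"ty":-29.7,"tz":-61.8,"wx":0.286,"wy":0,"wz":0,"gripper":-0.2},{"tx":-1,"ty":-29.7,"tz":-61.8,"wx":0.286,"wy":0,"wz":0,"gripper":-0.2},{"tx":-1,"ty":-29.7,"tz":-61.8,"wx":0.286,"wy":0,"wz":0,"gripper":-0.2},{"tx":-1,"ty":-29.7,"tz":-61.8,"wx":0.286,"wy":0,"wz":0,"gripper":-0.2},{"tx":-1,"ty":-29.7,"tz":-61.8,"wx":0.286,"wy":0,"wz":0,"gripper":-0.2},{"tx":-1,"ty":-29.7,"tz":-61.8,"wx":0.286,"wy":0,"wz":0,"gripper":-0.2},{"tx":-1,"ty":-29.7,"tz":-61.8,"wx":0.286,"wy":0,"wz":0,"gripper":-0.2}]'
python3 -c "
from h import *
go([486,-413,240],60)"
```

```text
time: 1.43
tool_pos: [411.4, -68.7, 252.4]
tcp_rot: [0.463, 1.571, 1.509]
contact_force: [2.4, 0.0, 0.0]
grip_width: 55.3
t=1.43 pos [411.4 -68.7 252.4] F [2.4 0.  0. ] w 55.3 jawyaw 60.0 q [-0.35  0.12  1.75  0.    1.28 -1.4 ]
  x axis [ 0.  0. -1.]
  jaw 60 w [-0.  0. -0.] deg 0
  jaw 240 w [ 3.141 -0.    -0.   ] deg 180
  t cm [  1.23 -23.69 -26.08] mm 353
```

```bash
python3 -m creep '[{"tx":1.2,"ty":-23.4,"tz":-25.7,"wx":0,"wy":0,"wz":0,"gripper":0},{"tx":1.2,"ty":-23.4,"tz":-25.7,"wx":0,"wy":0,"wz":0,"gripper":0},{"tx":1.2,"ty":-23.4,"tz":-25.7,"wx":0,"wy":0,"wz":0,"gripper":0},{"tx":1.2,"ty":-23.4,"tz":-25.7,"wx":0,"wy":0,"wz":0,"gripper":0},{"tx":1.2,"ty":-23.4,"tz":-25.7,"wx":0,"wy":0,"wz":0,"gripper":0},{"tx":1.2,"ty":-23.4,"tz":-25.7,"wx":0,"wy":0,"wz":0,"gripper":0},{"tx":1.2,"ty":-23.4,"tz":-25.7,"wx":0,"wy":0,"wz":0,"gripper":0},{"tx":1.2,"ty":-23.4,"tz":-25.7,"wx":0,"wy":0,"wz":0,"gripper":0}]'
python3 - <<'E'
from h import *
from plant import *
go([486,-413,200],60)
c=capture("wrist");cv2.imwrite("pics/w1.png",c["frame"][:,:,::-1]);np.savez("w1.npz",**c)
c=capture("top");cv2.imwrite("pics/t1.png",c["frame"][:,:,::-1]);np.savez("t1.npz",**c)
E
```

```text
time: 2.1
tool_pos: [482.5, -394.0, 240.2]
tcp_rot: [1.129, 1.57, 2.176]
contact_force: [1.0, 0.4, 0.2]
grip_width: 46.2
t=2.10 pos [ 482.5 -394.   240.2] F [1.  0.4 0.2] w 46.2 jawyaw 60.0 q [-0.81  0.52  1.21  0.    1.42 -1.85]
  x axis [-0.001  0.001 -1.   ]
  jaw 60 w [-0.001  0.    -0.001] deg 0
  jaw 240 w [ 3.141e+00 -1.000e-03 -1.000e-03] deg 180
  t cm [ 4.02 -1.26 -1.47] mm 45
```

View pics/w1.png

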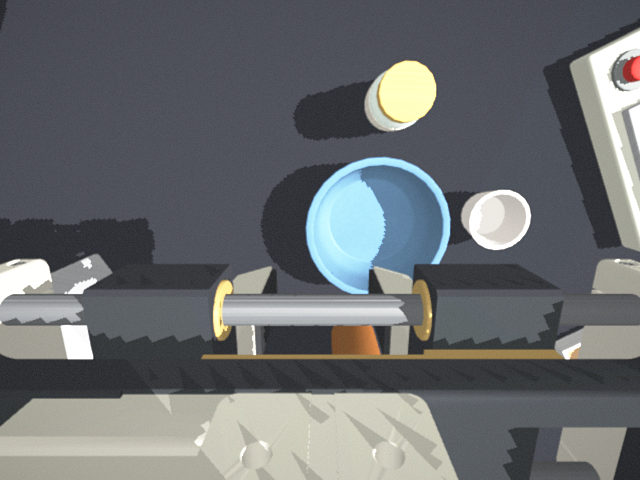

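View pics/t1.png

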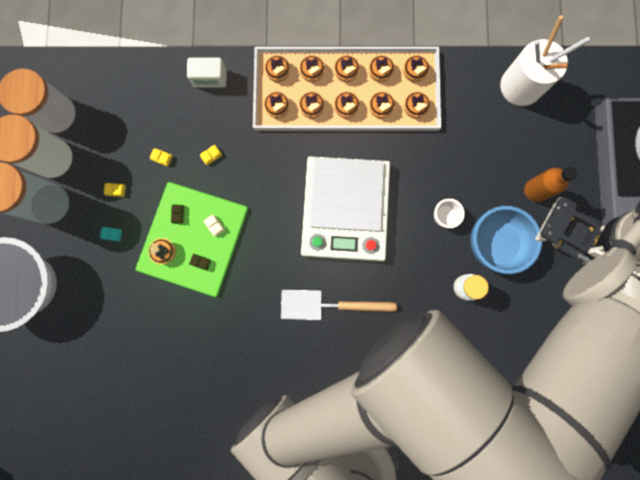

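The wrist view shows the bowl centred near (378,225), with the jar at (405,90) and the ramekin at (497,218). In the top view the gripper sits at (575,230), on the bowl's free side.

```bash
python3 - <<'E'
from h import *
from scipy.optimize import least_squares
def fit(P,r0):
    s=least_squares(lambda q:np.hypot(P[:,0]-q[0],P[:,1]-q[1])-q[2],[P[:,0].mean(),P[:,1].mean(),r0],loss="soft_l1");return s.x.round(1)
for n in ("top0","w1","t1"):
    c=dict(np.load(n+".npz"));W=cloud(c);h=cv2.cvtColor(c["frame"],cv2.COLOR_RGB2HSV)
    m=(h[...,0]>92)&(h[...,0]<125)&(h[...,1]>90)&(abs(W[...,2]-59)<5)&(np.hypot(W[...,0]-521,W[...,1]+352)<90)
    P=W[m];print(n,len(P),fit(P,71),P[:,2].mean().round(1))
    # ransac-free dominated pts for others
    for nm,ctr,zr in (("jar",(418,-271),(75,95)),("ram",(584,-233),(33,45)),("syr",(642,-438),(20,180))):
        k=(W[...,2]>zr[0])&(W[...,2]<zr[1])&(np.hypot(W[...,0]-ctr[0],W[...,1]-ctr[1])<45)
        Q=W[k]
        if len(Q): print("  ",nm,len(Q),cv2.minAreaRect(Q[:,:2].astype(np.float32)))
E
```

```text
top0 799 [ 521.9 -351.2   70.3] 59.0
   jar 445 ((418.357421875, -271.9405212402344), (46.685218811035156, 48.37032699584961), 0.1993458867073059)
   ram 183 ((583.0353393554688, -230.9022216796875), (62.29249954223633, 62.94101333618164), 2.2485241889953613)
   syr 1073 ((642.1104125976562, -438.2078552246094), (55.44368362426758, 47.94673538208008), 18.589073181152344)
w1 871 [ 522.  -353.6   69.7] 58.1
   jar 2796 ((418.9319763183594, -272.11981201171875), (49.0433349609375, 48.86009979248047), 33.38461685180664)
   ram 950 ((584.4849853515625, -230.35647583007812), (64.61656188964844, 64.40621185302734), 60.18625259399414)
   syr 1236 ((629.8933715820312, -438.46722412109375), (55.62821578979492, 26.3930721282959), 76.0248031616211)
t1 757 [ 521.9 -351.    70.3] 59.0
   jar 451 ((418.2186279296875, -271.9826354980469), (48.1287956237793, 46.651668548583984), 89.42642974853516)
   ram 187 ((583.1744384765625, -230.62789916992188), (62.36855697631836, 63.93310546875), 0.6854620575904846)
   syr 1072 ((642.0658569335938, -438.7708740234375), (55.59783935546875, 48.40320587158203), 20.702360153198242)
```

```bash
python3 -m creep '[{"tx":4,"ty":-1.2,"tz":-1.3,"wx":0,"wy":0,"wz":0,"gripper":0.1},{"tx":8,"ty":-1.2,"tz":-1.3,"wx":0,"wy":0,"wz":0,"gripper":0.1},{"tx":12,"ty":-1.2,"tz":-1.3,"wx":0,"wy":0,"wz":0,"gripper":0.1},{"tx":14,"ty":-1.2,"tz":-1.3,"wx":0,"wy":0,"wz":0,"gripper":0.1},{"tx":14,"ty":-1.2,"tz":-1.3,"wx":0,"wy":0,"wz":0,"gripper":0.1},{"tx":14,"ty":-1.2,"tz":-1.3,"wx":0,"wy":0,"wz":0,"gripper":0.1}]'
python3 -c "
from h import *
go([486.5,-413.5,27],60)"
```

```text
time: 2.7
tool_pos: [486.3, -408.6, 100.2]
tcp_rot: [1.23, 1.568, 2.277]
contact_force: [0.2, 0.4, 0.9]
grip_width: 41.4
t=2.70 pos [ 486.3 -408.6  100.2] F [0.2 0.4 0.9] w 41.4 jawyaw 60.0 q [-0.82  0.66  1.36  0.    1.13 -1.87]
  x axis [-0.002  0.002 -1.   ]
  jaw 60 w [ 0.     0.001 -0.002] deg 0
  jaw 240 w [-3.142e+00  4.000e-03  1.000e-03] deg 180
  t cm [ 7.31 -0.28 -0.41] mm 73
```

```bash
python3 -m creep '[{"tx":0,"ty":-0.3,"tz":-0.4,"wx":0,"wy":0,"wz":0,"gripper":0.1},{"tx":2.5,"ty":-0.3,"tz":-0.4,"wx":0,"wy":0,"wz":0,"gripper":0.1},{"tx":5,"ty":-0.3,"tz":-0.4,"wx":0,"wy":0,"wz":0,"gripper":0.1},{"tx":6.5,"ty":-0.3,"tz":-0.4,"wx":0,"wy":0,"wz":0,"gripper":0.1},{"tx":7.3,"ty":-0.3,"tz":-0.4,"wx":0,"wy":0,"wz":0,"gripper":0.1},{"tx":7.3,"ty":-0.3,"tz":-0.4,"wx":0,"wy":0,"wz":0,"gripper":0.1}]'
python3 - <<'E'
from h import *
from plant import *
go([486.5,-413.5,27],60)
c=capture("wrist");cv2.imwrite("pics/w2.png",c["frame"][:,:,::-1])
E
```

```text
time: 3.2
tool_pos: [487.4, -414.6, 28.1]
tcp_rot: [-1.681, 1.57, -0.634]
contact_force: [0.4, 0.7, 0.1]
grip_width: 41.4
t=3.20 pos [ 487.4 -414.6   28.1] F [0.4 0.7 0.1] w 41.4 jawyaw 60.0 q [-0.82  0.75  1.41  0.    0.99 -1.87]
  x axis [ 0. -0. -1.]
  jaw 60 w [-0. -0.  0.] deg 0
  jaw 240 w [3.141e+00 1.000e-03 0.000e+00] deg 180
  t cm [0.11 0.13 0.06] mm 2
```

View pics/w2.png

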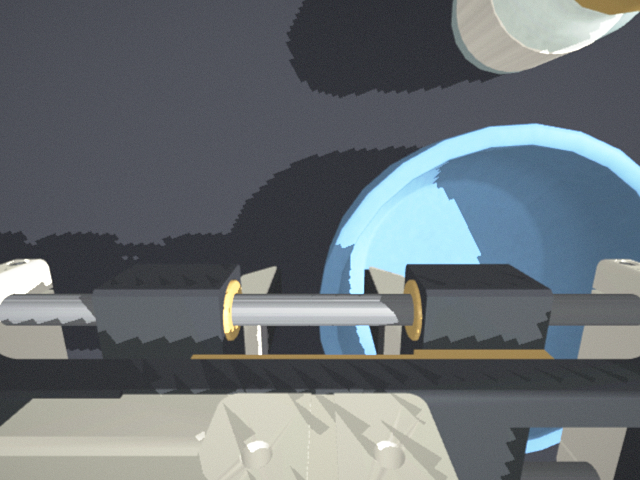

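The wall lies between the open fingers and curves to their midline at about (322,340). Closing now.

```bash
python3 -m creep '[{"tx":0,"ty":0,"tz":0,"wx":0,"wy":0,"wz":0,"gripper":0.5},{"tx":0,"ty":0,"tz":0,"wx":0,"wy":0,"wz":0,"gripper":0.65},{"tx":0,"ty":0,"tz":0,"wx":0,"wy":0,"wz":0,"gripper":0.75},{"tx":0,"ty":0,"tz":0,"wx":0,"wy":0,"wz":0,"gripper":1},{"tx":0,"ty":0,"tz":0,"wx":0,"wy":0,"wz":0,"gripper":1},{"tx":0,"ty":0,"tz":0,"wx":0,"wy":0,"wz":0,"gripper":1},{"tx":0,"ty":0,"tz":0,"wx":0,"wy":0,"wz":0,"gripper":1}]'
python3 -m creep '[{"tx":-0.5,"ty":0,"tz":0,"wx":0,"wy":0,"wz":0,"gripper":1},{"tx":-1,"ty":0,"tz":0,"wx":0,"wy":0,"wz":0,"gripper":1},{"tx":-2,"ty":0,"tz":0,"wx":0,"wy":0,"wz":0,"gripper":1},{"tx":-3,"ty":0,"tz":0,"wx":0,"wy":0,"wz":0,"gripper":1},{"tx":-3,"ty":0,"tz":0,"wx":0,"wy":0,"wz":0,"gripper":1},{"tx":-3,"ty":0,"tz":0,"wx":0,"wy":0,"wz":0,"gripper":1}]'
python3 - <<'E'
from h import *
from plant import *
go([486.5,-413.5,140],60);print(get_obs()["moment"])
c=capture("wrist");cv2.imwrite("pics/w3.png",c["frame"][:,:,::-1])
E
```

```text
time: 3.83
tool_pos: [488.2, -414.1, 28.8]
tcp_rot: [-1.065, 1.568, -0.018]
contact_force: [2.9, 2.1, 5.0]
grip_width: 10.1
time: 4.33
tool_pos: [487.0, -414.8, 58.5]
tcp_rot: [-2.441, 1.57, -1.394]
contact_force: [-0.3, -0.1, -3.7]
grip_width: 7.9
t=4.33 pos [ 487.  -414.8   58.5] F [-0.3 -0.1 -3.7] w 7.9 jawyaw 60.0 q [-0.82  0.71  1.39 -0.    1.04 -1.87]
  x axis [ 0.    -0.001 -1.   ]
  jaw 60 w [-0.    -0.001  0.001] deg 0
  jaw 240 w [3.142e+00 1.000e-03 1.000e-03] deg 180
  t cm [-8.15  0.1   0.08] mm 82
[-0.15788288  0.03203476  0.00125101]
```

View pics/w3.png

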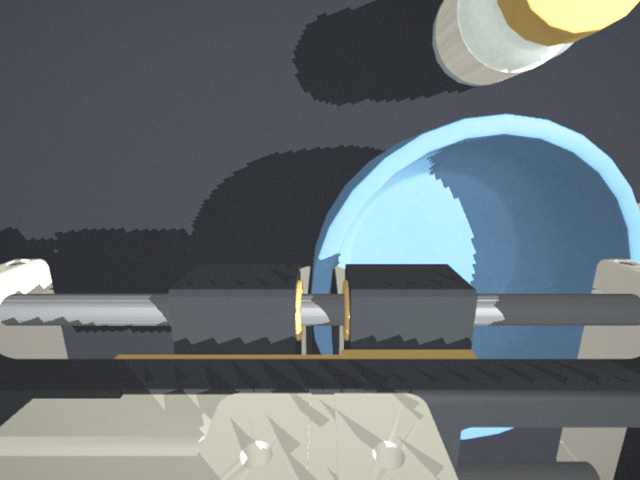

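The grip is good: 7.9 mm opening, 3.7 N of load, and the bowl has risen. Lifting clear of the jar.

```bash
python3 -m creep '[{"tx":-2,"ty":0,"tz":0,"wx":0,"wy":0,"wz":0,"gripper":1},{"tx":-4,"ty":0,"tz":0,"wx":0,"wy":0,"wz":0,"gripper":1},{"tx":-6,"ty":0,"tz":0,"wx":0,"wy":0,"wz":0,"gripper":1},{"tx":-8,"ty":0,"tz":0,"wx":0,"wy":0,"wz":0,"gripper":1},{"tx":-9.5,"ty":0,"tz":0,"wx":0,"wy":0,"wz":0,"gripper":1},{"tx":-10,"ty":0,"tz":0,"wx":0,"wy":0,"wz":0,"gripper":1},{"tx":-10,"ty":0,"tz":0,"wx":0,"wy":0,"wz":0,"gripper":1}]'
cat > bowl.py <<'E'
from h import *
from plant import *
from scipy.optimize import least_squares
import sys
def rim(cam="top",guess=None,zlo=40):
    c=capture(cam);W=cloud(c);h=cv2.cvtColor(c["frame"],cv2.COLOR_RGB2HSV)
    np.savez("last.npz",**c); cv2.imwrite("pics/%s.png"%sys.argv[1],c["frame"][:,:,::-1])
    m=(h[...,0]>92)&(h[...,0]<125)&(h[...,1]>90)&np.isfinite(W[...,0])
    n,l,s,_=cv2.connectedComponentsWithStats(m.astype(np.uint8));k=1+np.argmax(s[1:,4]);m=l==k
    P=W[m];zt=np.percentile(P[:,2],98)
    # rim: top 12 mm, robust circle + plane
    Q=P[P[:,2]>zt-14]
    for i in range(4):
        s=least_squares(lambda q:np.hypot(Q[:,0]-q[0],Q[:,1]-q[1])-q[2],[Q[:,0].mean(),Q[:,1].mean(),70],loss="soft_l1",f_scale=2).x
        r=np.hypot(Q[:,0]-s[0],Q[:,1]-s[1]);Q=Q[abs(r-s[2])<6]
    A=np.column_stack([Q[:,0]-s[0],Q[:,1]-s[1],np.ones(len(Q))]);pl=np.linalg.lstsq(A,Q[:,2],rcond=None)[0]
    print("rim n",len(Q),"c",s.round(1),"z %.1f"%pl[2],"slope deg",np.degrees(pl[:2]).round(1),"top",zt.round(1))
rim()
E
python3 bowl.py t2
python3 -c "
from h import *
go([600,-240,160],60)"
```

```text
time: 4.97
tool_pos: [487.3, -414.7, 158.7]
tcp_rot: [-1.972, 1.569, -0.925]
contact_force: [0.2, -0.5, -2.4]
grip_width: 7.7
rim n 689 c [ 516.4 -351.8   69.9] z 181.8 slope deg [-2.5 -4.1] top 187.7
t=5.02 pos [ 486.9 -414.2  157.3] F [-0.3 -0.  -3.1] w 7.6 jawyaw 60.0 q [-0.82  0.61  1.28 -0.    1.25 -1.87]
  x axis [-0.001  0.    -1.   ]
  jaw 60 w [-0.     0.    -0.001] deg 0
  jaw 240 w [ 3.141e+00 -1.000e-03 -0.000e+00] deg 180
  t cm [-0.27 -1.08 20.74] mm 208
```

View pics/t2.png

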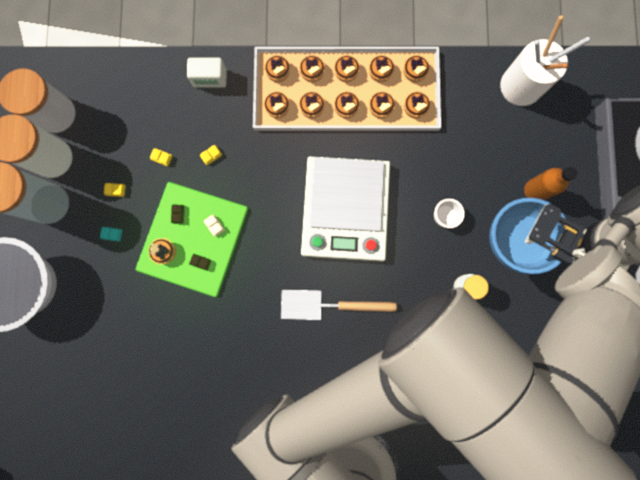

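```bash
python3 -c "
from h import *
go([591.5,-61,158],60)"
```

```text
t=5.02 pos [ 486.9 -414.2  157.3] F [-0.3 -0.  -3.1] w 7.6 jawyaw 60.0 q [-0.82  0.61  1.28 -0.    1.25 -1.87]
  x axis [-0.001  0.    -1.   ]
  jaw 60 w [-0.     0.    -0.001] deg 0
  jaw 240 w [ 3.141e+00 -1.000e-03 -0.000e+00] deg 180
  t cm [-0.06  8.61 35.82] mm 368
```

```bash
python3 -m creep '[{"tx":0,"ty":0.3,"tz":1.2,"wx":0,"wy":-0.01,"wz":0,"gripper":1},{"tx":0,"ty":0.8,"tz":3.4,"wx":0,"wy":-0.02,"wz":0,"gripper":1},{"tx":0,"ty":1.4,"tz":6,"wx":0,"wy":-0.03,"wz":0,"gripper":1},{"tx":0,"ty":2.1,"tz":8.8,"wx":0,"wy":-0.04,"wz":0,"gripper":1},{"tx":0,"ty":2.8,"tz":11.6,"wx":0,"wy":-0.05,"wz":0,"gripper":1},{"tx":0,"ty":3.5,"tz":14.4,"wx":0,"wy":-0.06,"wz":0,"gripper":1},{"tx":0,"ty":4.1,"tz":17.2,"wx":0,"wy":-0.07,"wz":0,"gripper":1},{"tx":0,"ty":4.8,"tz":20,"wx":0,"wy":-0.08,"wz":0,"gripper":1}]'
python3 -c "
from h import *
go([591.5,-61,158])"
```

```text
time: 5.68
tool_pos: [545.1, -214.5, 156.3]
tcp_rot: [0.041, 1.49, 1.088]
contact_force: [0.5, 0.1, -2.8]
grip_width: 7.4
t=5.68 pos [ 545.1 -214.5  156.3] F [ 0.5  0.1 -2.8] w 7.4 jawyaw 60.0 q [-0.55  0.51  1.46  0.09  1.18 -1.63]
  x axis [ 0.038  0.072 -0.997]
  t cm [ 1.11  3.66 15.58] mm 160
```

```bash
python3 -m creep '[{"tx":0.2,"ty":0.7,"tz":2.8,"wx":0,"wy":0,"wz":0,"gripper":1},{"tx":0.4,"ty":1.3,"tz":5.6,"wx":0,"wy":0,"wz":0,"gripper":1},{"tx":0.6,"ty":2,"tz":8.4,"wx":0,"wy":0,"wz":0,"gripper":1},{"tx":0.8,"ty":2.6,"tz":11.2,"wx":0,"wy":0,"wz":0,"gripper":1},{"tx":1,"ty":3.2,"tz":13.5,"wx":0,"wy":0,"wz":0,"gripper":1},{"tx":1.2,"ty":3.5,"tz":15,"wx":0,"wy":0,"wz":0,"gripper":1},{"tx":1.2,"ty":3.7,"tz":15.7,"wx":0,"wy":0,"wz":0,"gripper":1},{"tx":1.2,"ty":3.7,"tz":15.7,"wx":0,"wy":0,"wz":0,"gripper":1}]'
python3 bowl.py t3
python3 -c "
from h import *
go([591.5,-61,100])"
```

```text
time: 6.35
tool_pos: [591.7, -60.1, 157.3]
tcp_rot: [0.035, 1.491, 1.085]
contact_force: [-0.4, 0.1, -3.0]
grip_width: 7.8
rim n 513 c [619.4  -1.1  70.2] z 186.3 slope deg [-0.7 -0.6] top 189.7
t=6.40 pos [591.7 -61.5 157.5] F [-0.9 -0.2 -3. ] w 8.0 jawyaw 60.1 q [-0.27  0.51  1.45  0.08  1.16 -1.36]
  x axis [ 0.038  0.07  -0.997]
  t cm [ 5.73  0.03 -0.42] mm 57
```

View pics/t3.png

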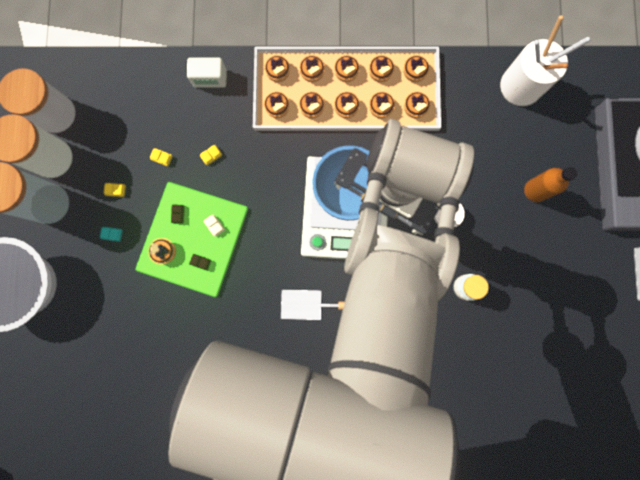

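```bash
sed -i 's/^rim()/rim(sys.argv[2] if len(sys.argv)>2 else "top")/' bowl.py; python3 bowl.py w4 wrist;python3 bowl.py s4 side
```

```text
rim n 13040 c [618.5  -2.   68.8] z 183.8 slope deg [-2.7 -1.1] top 188.3
rim n 546 c [617.9   1.1  70.3] z 183.9 slope deg [-0.5 -0.4] top 189.6
```

View pics/w4.png

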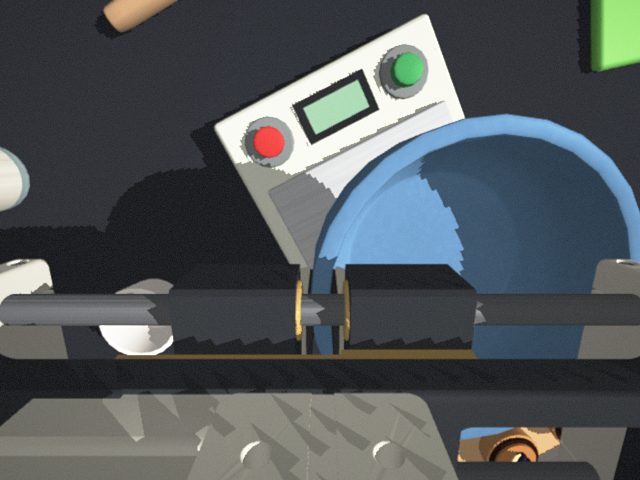

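View pics/s4.png

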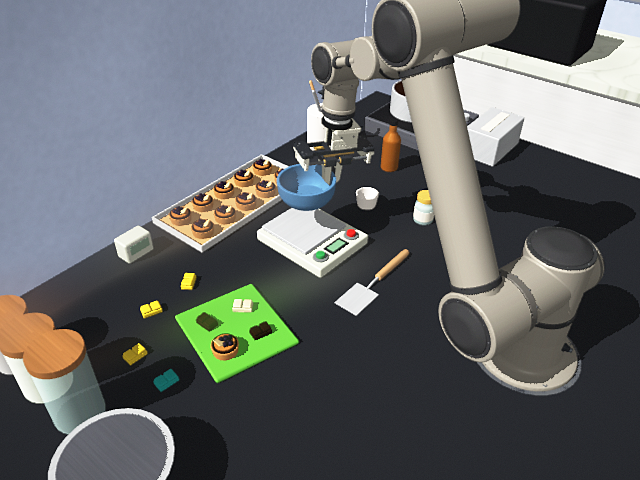

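Top, wrist and side cameras agree on the held bowl's centre at about (618.6,-0.7), nearly level. It needs +8 mm in x, then lowering.

```bash
python3 -c "
from h import *
go([599.6,-61.2,157.5]);go([599.6,-61.2,85])"
```

```text
t=6.50 pos [591.8 -63.  158. ] F [-0.5 -0.8 -2.6] w 8.0 jawyaw 60.0 q [-0.28  0.51  1.45  0.08  1.16 -1.36]
  x axis [ 0.039  0.069 -0.997]
  t cm [ 0.09 -0.58  0.54] mm 8
t=6.50 pos [591.8 -63.  158. ] F [-0.5 -0.8 -2.6] w 8.0 jawyaw 60.0 q [-0.28  0.51  1.45  0.08  1.16 -1.36]
  x axis [ 0.039  0.069 -0.997]
  t cm [ 7.32 -0.59 -0.04] mm 73
```

```bash
python3 -m creep '[{"tx":0.1,"ty":-0.6,"tz":0.45,"wx":0,"wy":-0.012,"wz":0,"gripper":1},{"tx":1.5,"ty":-0.6,"tz":0.35,"wx":0,"wy":-0.012,"wz":0,"gripper":1},{"tx":3,"ty":-0.6,"tz":0.2,"wx":0,"wy":-0.012,"wz":0,"gripper":1},{"tx":4.5,"ty":-0.6,"tz":0.1,"wx":0,"wy":-0.012,"wz":0,"gripper":1},{"tx":6,"ty":-0.6,"tz":0,"wx":0,"wy":-0.012,"wz":0,"gripper":1},{"tx":7.2,"ty":-0.6,"tz":-0.1,"wx":0,"wy":-0.012,"wz":0,"gripper":1},{"tx":7.2,"ty":-0.6,"tz":-0.1,"wx":0,"wy":-0.012,"wz":0,"gripper":1}]'
python3 bowl.py t5;python3 bowl.py s5 side
python3 -c "
from h import *
go([599.6,-61.2,70])"
```

```text
time: 7.08
tool_pos: [598.5, -61.9, 83.9]
tcp_rot: [0.052, 1.479, 1.097]
contact_force: [-0.5, -0.4, -2.7]
grip_width: 7.7
rim n 465 c [626.   -3.2  70.1] z 113.1 slope deg [-0.5  0.4] top 117.5
rim n 485 c [625.4   1.1  70.1] z 112.5 slope deg [0.  0.2] top 118.1
t=7.18 pos [600.1 -62.   86.5] F [ 0.6  0.4 -2.9] w 7.9 jawyaw 59.9 q [-0.28  0.6   1.51  0.11  1.01 -1.38]
  x axis [ 0.046  0.08  -0.996]
  t cm [ 1.65  0.08 -0.11] mm 17
```

```bash
python3 -m creep '[{"tx":0.5,"ty":0,"tz":-0.05,"wx":0,"wy":0,"wz":0,"gripper":1},{"tx":0.9,"ty":0,"tz":-0.08,"wx":0,"wy":0,"wz":0,"gripper":1},{"tx":1.1,"ty":0,"tz":-0.1,"wx":0,"wy":0,"wz":0,"gripper":1},{"tx":1.2,"ty":0,"tz":-0.11,"wx":0,"wy":0,"wz":0,"gripper":1},{"tx":1.2,"ty":0,"tz":-0.11,"wx":0,"wy":0,"wz":0,"gripper":1},{"tx":1.2,"ty":0,"tz":-0.11,"wx":0,"wy":0,"wz":0,"gripper":1}]'; python3 -m creep '[{"tx":0.1,"ty":0,"tz":0,"wx":0,"wy":0,"wz":0,"gripper":1},{"tx":0.1,"ty":0,"tz":-0.01,"wx":0,"wy":0,"wz":0,"gripper":1},{"tx":0.1,"ty":0,"tz":-0.01,"wx":0,"wy":0,"wz":0,"gripper":1}]'; python3 -m creep '[{"tx":0.1,"ty":0,"tz":0,"wx":0,"wy":0,"wz":0,"gripper":1},{"tx":0.1,"ty":0,"tz":-0.01,"wx":0,"wy":0,"wz":0,"gripper":1},{"tx":0.1,"ty":0,"tz":-0.01,"wx":0,"wy":0,"wz":0,"gripper":1}]'
```

```text
time: 7.68
tool_pos: [600.0, -61.1, 74.8]
tcp_rot: [-0.003, 1.479, 1.044]
contact_force: [0.1, 0.1, -2.8]
grip_width: 7.9
time: 7.93
tool_pos: [599.9, -61.1, 73.6]
tcp_rot: [-0.001, 1.479, 1.046]
contact_force: [-0.5, -0.3, -3.0]
grip_width: 7.9
time: 8.18
tool_pos: [599.9, -61.1, 72.5]
tcp_rot: [0.002, 1.479, 1.049]
contact_force: [-0.3, -0.1, -3.2]
grip_width: 7.9
```

```bash
for i in 1 2 ; do :; done; python3 -m creep '[{"tx":0.1,"ty":0,"tz":-0.01,"wx":0,"wy":0,"wz":0,"gripper":1},{"tx":0.1,"ty":0,"tz":-0.01,"wx":0,"wy":0,"wz":0,"gripper":1},{"tx":0.1,"ty":0,"tz":-0.01,"wx":0,"wy":0,"wz":0,"gripper":1}]'; python3 -m creep '[{"tx":0.1,"ty":0,"tz":-0.01,"wx":0,"wy":0,"wz":0,"gripper":1},{"tx":0.1,"ty":0,"tz":-0.01,"wx":0,"wy":0,"wz":0,"gripper":1},{"tx":0.1,"ty":0,"tz":-0.01,"wx":0,"wy":0,"wz":0,"gripper":1}]'
```

```text
time: 8.43
tool_pos: [599.8, -61.1, 71.5]
tcp_rot: [0.002, 1.479, 1.049]
contact_force: [0.1, 0.5, -1.4]
grip_width: 7.8
time: 8.68
tool_pos: [599.8, -61.2, 70.5]
tcp_rot: [0.003, 1.479, 1.05]
contact_force: [-0.1, 0.1, -2.8]
grip_width: 7.9
```

```bash
python3 -m creep '[{"tx":0.1,"ty":0,"tz":-0.01,"wx":0,"wy":0,"wz":0,"gripper":1},{"tx":0.1,"ty":0,"tz":-0.01,"wx":0,"wy":0,"wz":0,"gripper":1},{"tx":0.1,"ty":0,"tz":-0.01,"wx":0,"wy":0,"wz":0,"gripper":1}]'; python3 bowl.py t6;python3 bowl.py s6 side; python3 -c "
from h import *
go([599.6,-61.2,70])"
```

```text
time: 8.93
tool_pos: [599.9, -61.2, 69.5]
tcp_rot: [0.001, 1.479, 1.048]
contact_force: [-1.0, -0.8, -2.8]
grip_width: 7.8
rim n 448 c [627.3  -2.5  70.1] z 99.1 slope deg [-0.2  0.1] top 103.1
rim n 490 c [626.1   2.3  70.2] z 96.7 slope deg [-0.3  0.3] top 102.3
t=9.03 pos [599.9 -61.2  69.6] F [ 0.2  0.  -4. ] w 7.6 jawyaw 60.0 q [-0.28  0.62  1.53  0.11  0.97 -1.38]
  x axis [ 0.046  0.08  -0.996]
  t cm [-0.05  0.02 -0.01] mm 1
```

```bash
python3 -m creep '[{"tx":0.1,"ty":0,"tz":-0.01,"wx":0,"wy":0,"wz":0,"gripper":1},{"tx":0.1,"ty":0,"tz":-0.01,"wx":0,"wy":0,"wz":0,"gripper":1},{"tx":0.1,"ty":0,"tz":-0.01,"wx":0,"wy":0,"wz":0,"gripper":1}]'
```

```text
time: 9.28
tool_pos: [600.1, -61.2, 69.1]
tcp_rot: [-0.007, 1.478, 1.04]
contact_force: [-2.2, 0.1, 2.6]
grip_width: 7.8
```

```bash
python3 -m creep '[{"tx":0.1,"ty":0,"tz":-0.01,"wx":0,"wy":0,"wz":0,"gripper":1},{"tx":0.1,"ty":0,"tz":-0.01,"wx":0,"wy":0,"wz":0,"gripper":1},{"tx":0.1,"ty":0,"tz":-0.01,"wx":0,"wy":0,"wz":0,"gripper":1}]'
```

```text
time: 9.53
tool_pos: [600.1, -61.3, 69.1]
tcp_rot: [-0.012, 1.478, 1.035]
contact_force: [-5.8, -0.2, 9.5]
grip_width: 8.2
```

The bowl has touched down (force up to +9.5 N). I'll back off 1 mm, open, then withdraw along the tool axis.

```bash
python3 -m creep '[{"tx":-0.1,"ty":0,"tz":0.01,"wx":0,"wy":0,"wz":0,"gripper":1},{"tx":-0.1,"ty":0,"tz":0.01,"wx":0,"wy":0,"wz":0,"gripper":0.75},{"tx":-0.1,"ty":0,"tz":0.01,"wx":0,"wy":0,"wz":0,"gripper":0.6},{"tx":-0.1,"ty":0,"tz":0.01,"wx":0,"wy":0,"wz":0,"gripper":0.4},{"tx":-0.1,"ty":0,"tz":0.01,"wx":0,"wy":0,"wz":0,"gripper":0.3},{"tx":-0.1,"ty":0,"tz":0.01,"wx":0,"wy":0,"wz":0,"gripper":0.3},{"tx":-0.1,"ty":0,"tz":0.01,"wx":0,"wy":0,"wz":0,"gripper":0.3}]'; python3 bowl.py t7;python3 bowl.py w7 wrist
```

```text
time: 10.12
tool_pos: [599.9, -61.2, 68.4]
tcp_rot: [0.001, 1.479, 1.048]
contact_force: [0.4, -0.2, 0.3]
grip_width: 32.2
rim n 445 c [627.3  -2.3  70. ] z 98.8 slope deg [-0.2  0.3] top 103.2
rim n 13282 c [626.5  -2.1  68.6] z 95.5 slope deg [-2.9 -0.2] top 100.2
```

View pics/w7.png

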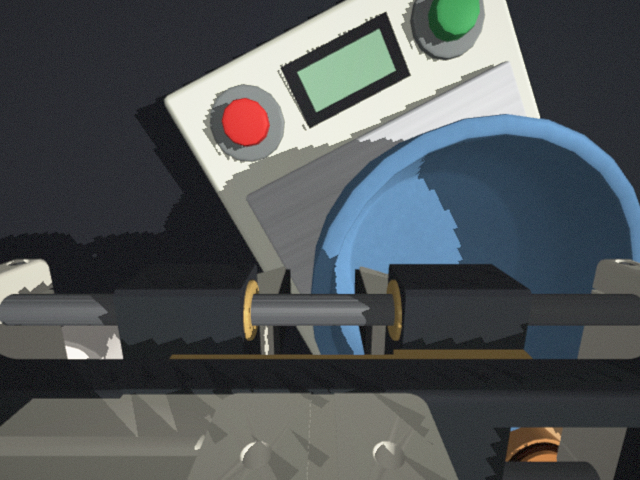

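The bowl is released (force about 0), level, and centred within about 2 mm of the pan's centre. Withdrawing upward.

```bash
python3 -m creep '[{"tx":-1,"ty":0,"tz":0.09,"wx":0,"wy":0,"wz":0,"gripper":0.3},{"tx":-3,"ty":0,"tz":0.27,"wx":0,"wy":0,"wz":0,"gripper":0.3},{"tx":-6,"ty":0,"tz":0.54,"wx":0,"wy":0,"wz":0,"gripper":0.3},{"tx":-9,"ty":0,"tz":0.8,"wx":0,"wy":0,"wz":0,"gripper":0.3},{"tx":-10,"ty":0,"tz":0.9,"wx":0,"wy":0,"wz":0,"gripper":0.3},{"tx":-10,"ty":0,"tz":0.9,"wx":0,"wy":0,"wz":0,"gripper":0.5}]'; python3 bowl.py t8
python3 -c "
from h import *
go([521,66,140],86.7,10,-3.3)"
```

```text
time: 10.72
tool_pos: [601.5, -61.8, 172.9]
tcp_rot: [-0.074, 1.477, 0.974]
contact_force: [0.1, 0.8, -0.6]
grip_width: 29.1
rim n 372 c [627.3  -2.6  70.1] z 98.6 slope deg [-0.4  0.6] top 102.0
t=10.77 pos [600.3 -61.5 170.4] F [-0.4 -0.6 -0.7] w 25.9 jawyaw 60.0 q [-0.28  0.51  1.42  0.1   1.19 -1.36]
  x axis [ 0.049  0.079 -0.996]
  jaw 86.7 w [-0.472  0.05  -0.147] deg 28
  jaw 266.7 w [ 2.662 -0.199 -0.067] deg 153
  t cm [ 3.64 13.26  6.76] mm 153
```

```bash
python3 -m creep '[{"tx":0.6,"ty":2.2,"tz":1.1,"wx":-0.079,"wy":0.008,"wz":-0.024,"gripper":1},{"tx":1.2,"ty":4.4,"tz":2.2,"wx":-0.16,"wy":0.017,"wz":-0.05,"gripper":1},{"tx":1.8,"ty":6.6,"tz":3.4,"wx":-0.24,"wy":0.025,"wz":-0.07,"gripper":1},{"tx":2.4,"ty":8.8,"tz":4.5,"wx":-0.32,"wy":0.033,"wz":-0.1,"gripper":1},{"tx":3,"ty":11,"tz":5.6,"wx":-0.4,"wy":0.042,"wz":-0.125,"gripper":1},{"tx":3.6,"ty":13.2,"tz":6.8,"wx":-0.472,"wy":0.05,"wz":-0.147,"gripper":1},{"tx":3.6,"ty":13.2,"tz":6.8,"wx":-0.472,"wy":0.05,"wz":-0.147,"gripper":1},{"tx":3.6,"ty":13.2,"tz":6.8,"wx":-0.472,"wy":0.05,"wz":-0.147,"gripper":1}]'
python3 - <<'E'
from h import *
from plant import *
c=capture("wrist");cv2.imwrite("pics/w9.png",c["frame"][:,:,::-1]);W=cloud(c)
h=cv2.cvtColor(c["frame"],cv2.COLOR_RGB2HSV);H,S,V=[h[...,i].astype(int) for i in range(3)]
for nm,m in (("tare",(H>50)&(H<90)&(S>120)),("power",((H<6)|(H>174))&(S>150))):
    m=m&(abs(W[...,2]-42)<8)&(np.hypot(W[...,0]-513,W[...,1]-6)<95)
    P=W[m];print(nm,len(P),P.mean(0).round(1) if len(P) else 0, cv2.minAreaRect(P[:,:2].astype(np.float32)) if len(P) else 0)
go([521,66,70],86.7,10,-3.3)
E
```

```text
time: 11.43
tool_pos: [519.1, 67.3, 137.7]
tcp_rot: [-1.57, 1.403, -0.055]
contact_force: [0.2, -0.5, -0.5]
grip_width: 0.3
tare 703 [516.4  66.9  42.9] ((517.60546875, 67.02255249023438), (21.92713165283203, 22.113101959228516), 45.7027587890625)
power 803 [509.8 -50.7  42.5] ((511.1221923828125, -52.298912048339844), (22.55927276611328, 23.307567596435547), 40.6513557434082)
t=11.48 pos [520.4  66.4 138.3] F [ 0.1 -0.5  0.5] w 0.3 jawyaw 86.7 q [-0.01  0.35  1.8  -0.01  0.82 -1.52]
  x axis [ 0.168 -0.01  -0.986]
  jaw 86.7 w [ 0.     0.    -0.005] deg 0
  jaw 266.7 w [-3.141  0.008  0.   ] deg 180
  t cm [ 6.74  1.09 -0.04] mm 68
```

View pics/w9.png

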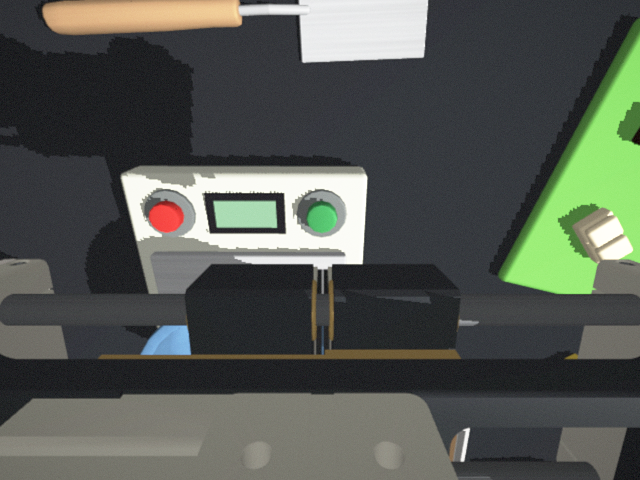

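The wrist view puts green tare at pixel (322,216), world (516.6,66.7), with the closed fingers above it. Descending to just over the button.

```bash
python3 -c "
from h import *
go([521,66.6,51],86.7,10,-3.3)"; python3 -m creep '[{"tx":2.5,"ty":0.4,"tz":0,"wx":0,"wy":0,"wz":0,"gripper":1},{"tx":5,"ty":0.8,"tz":0,"wx":0,"wy":0,"wz":0,"gripper":1},{"tx":7,"ty":1.2,"tz":0,"wx":0,"wy":0,"wz":0,"gripper":1},{"tx":8.6,"ty":1.4,"tz":0,"wx":0,"wy":0,"wz":0,"gripper":1},{"tx":8.6,"ty":1.4,"tz":0,"wx":0,"wy":0,"wz":0,"gripper":1},{"tx":8.6,"ty":1.4,"tz":0,"wx":0,"wy":0,"wz":0,"gripper":1}]';python3 -c "
from h import *
go([521,66.6,40],86.7,10,-3.3)"
```

```text
t=11.48 pos [520.4  66.4 138.3] F [ 0.1 -0.5  0.5] w 0.3 jawyaw 86.7 q [-0.01  0.35  1.8  -0.01  0.82 -1.52]
  x axis [ 0.168 -0.01  -0.986]
  jaw 86.7 w [ 0.     0.    -0.005] deg 0
  jaw 266.7 w [-3.141  0.008  0.   ] deg 180
  t cm [8.62 1.41 0.02] mm 87
time: 11.98
tool_pos: [522.0, 65.2, 51.4]
tcp_rot: [-1.57, 1.401, -0.059]
contact_force: [1.2, 0.4, 0.5]
grip_width: 0.3
t=11.98 pos [522.   65.2  51.4] F [1.2 0.4 0.5] w 0.3 jawyaw 86.6 q [-0.02  0.49  1.89 -0.01  0.6  -1.52]
  x axis [ 0.168 -0.01  -0.986]
  jaw 86.7 w [-0.002 -0.    -0.005] deg 0
  jaw 266.7 w [ 3.139 -0.008  0.   ] deg 180
  t cm [1.1  0.3  0.13] mm 12
```

```bash
python3 -m creep '[{"tx":0.3,"ty":0.05,"tz":0.1,"wx":0,"wy":0,"wz":0,"gripper":1},{"tx":0.6,"ty":0.1,"tz":0.1,"wx":0,"wy":0,"wz":0,"gripper":1},{"tx":0.8,"ty":0.15,"tz":0.1,"wx":0,"wy":0,"wz":0,"gripper":1},{"tx":0.9,"ty":0.15,"tz":0.1,"wx":0,"wy":0,"wz":0,"gripper":1},{"tx":0.9,"ty":0.15,"tz":0.1,"wx":0,"wy":0,"wz":0,"gripper":1}]'; python3 -m creep '[{"tx":0.2,"ty":0.03,"tz":0,"wx":0,"wy":0,"wz":0,"gripper":1},{"tx":0.2,"ty":0.03,"tz":0,"wx":0,"wy":0,"wz":0,"gripper":1},{"tx":0.2,"ty":0.03,"tz":0,"wx":0,"wy":0,"wz":0,"gripper":1}]'
```

```text
time: 12.4
tool_pos: [522.8, 67.0, 43.7]
tcp_rot: [-1.57, 1.397, -0.057]
contact_force: [1.8, -1.5, 2.5]
grip_width: 0.7
time: 12.65
tool_pos: [522.8, 67.0, 41.5]
tcp_rot: [-1.569, 1.397, -0.057]
contact_force: [1.8, -1.1, 3.3]
grip_width: 0.5
```

```bash
python3 -m creep '[{"tx":0.2,"ty":0.03,"tz":0,"wx":0,"wy":0,"wz":0,"gripper":1},{"tx":0.2,"ty":0.03,"tz":0,"wx":0,"wy":0,"wz":0,"gripper":1},{"tx":0.2,"ty":0.03,"tz":0,"wx":0,"wy":0,"wz":0,"gripper":1}]'; python3 -m creep '[{"tx":0.1,"ty":0.015,"tz":0,"wx":0,"wy":0,"wz":0,"gripper":1},{"tx":0.1,"ty":0.015,"tz":0,"wx":0,"wy":0,"wz":0,"gripper":1},{"tx":0.1,"ty":0.015,"tz":0,"wx":0,"wy":0,"wz":0,"gripper":1}]'
```

```text
time: 12.9
tool_pos: [522.8, 67.0, 39.5]
tcp_rot: [-1.57, 1.397, -0.057]
contact_force: [1.3, -2.1, 6.5]
grip_width: 0.3
time: 13.15
tool_pos: [523.0, 67.0, 39.2]
tcp_rot: [-1.57, 1.397, -0.057]
contact_force: [-1.1, -2.2, 12.9]
grip_width: 0.4
```

The force jumped to 12.9 N with the fingertip corner at about 38 mm, so this is the button's end stop. I'll release and retract.

```bash
python3 -m creep '[{"tx":-1,"ty":-0.17,"tz":0,"wx":0,"wy":0,"wz":0,"gripper":1},{"tx":-3,"ty":-0.5,"tz":0,"wx":0,"wy":0,"wz":0,"gripper":1},{"tx":-7,"ty":-1.2,"tz":0,"wx":0,"wy":0,"wz":0,"gripper":1},{"tx":-11,"ty":-1.8,"tz":0,"wx":0,"wy":0,"wz":0,"gripper":0.3},{"tx":-15,"ty":-2.5,"tz":0,"wx":0,"wy":0,"wz":0,"gripper":0.1},{"tx":-16,"ty":-2.7,"tz":0,"wx":0,"wy":0,"wz":0,"gripper":0}]'
python3 - <<'E'
from h import *
from plant import *
c=capture("wrist");cv2.imwrite("pics/w10.png",c["frame"][:,:,::-1])
W=cloud(c);h=cv2.cvtColor(c["frame"],cv2.COLOR_RGB2HSV);H,S,V=[h[...,i].astype(int) for i in range(3)]
m=(H>50)&(H<90)&(S>120)&(np.hypot(W[...,0]-516,W[...,1]-66)<16);print("tare z",np.median(W[m][:,2]))
m=((H<6)|(H>174))&(S>150)&(np.hypot(W[...,0]-510,W[...,1]+53)<16);print("pow z",np.median(W[m][:,2]))
go([472.4,331.7,130],160)
go([582.5,387.8,130],92)
E
```

```text
time: 13.65
tool_pos: [523.2, 67.4, 206.1]
tcp_rot: [-1.566, 1.391, -0.053]
contact_force: [0.9, -0.2, 0.7]
grip_width: 15.7
tare z 43.402163707522504
pow z 43.297294380667324
t=13.70 pos [523.3  67.4 205.6] F [0.9 0.5 1.3] w 19.6 jawyaw 86.7 q [-0.01  0.27  1.71 -0.01  0.99 -1.52]
  x axis [ 0.179 -0.009 -0.984]
  jaw 160 w [-1.276 -0.114  0.155] deg 74
  jaw 340 w [1.857 0.168 0.124] deg 107
  t cm [ 6.28  7.85 26.09] mm 280
t=13.70 pos [523.3  67.4 205.6] F [0.9 0.5 1.3] w 19.6 jawyaw 86.7 q [-0.01  0.27  1.71 -0.01  0.99 -1.52]
  x axis [ 0.179 -0.009 -0.984]
  jaw 92 w [-0.092 -0.007  0.18 ] deg 12
  jaw 272 w [3.037 0.274 0.011] deg 175
  t cm [ 8.19 -2.64 32.32] mm 334
```

View pics/w10.png

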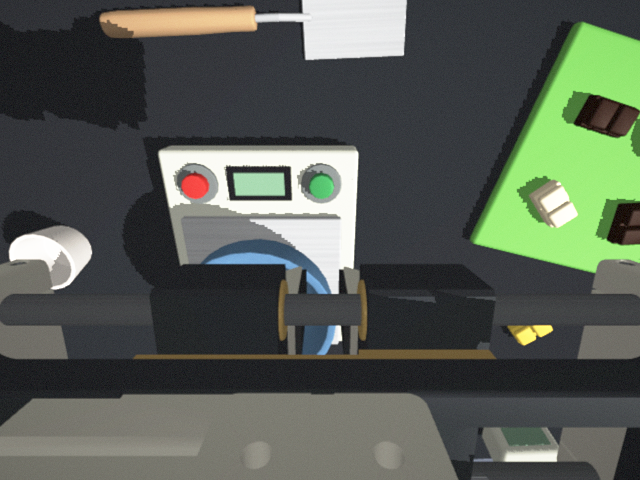

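Tare has sprung back (z 43.4) and power is untouched. Now the far dark bar.

```bash
python3 -m creep '[{"tx":0.9,"ty":-0.3,"tz":4,"wx":-0.01,"wy":0,"wz":0.02,"gripper":0},{"tx":1.9,"ty":-0.6,"tz":8,"wx":-0.02,"wy":0,"wz":0.05,"gripper":0},{"tx":2.9,"ty":-0.9,"tz":12,"wx":-0.03,"wy":0,"wz":0.08,"gripper":0},{"tx":4,"ty":-1.3,"tz":16,"wx":-0.05,"wy":-0.003,"wz":0.1,"gripper":0},{"tx":5,"ty":-1.6,"tz":20,"wx":-0.06,"wy":-0.005,"wz":0.13,"gripper":0},{"tx":6,"ty":-1.9,"tz":24,"wx":-0.075,"wy":-0.006,"wz":0.15,"gripper":0},{"tx":7,"ty":-2.3,"tz":28,"wx":-0.09,"wy":-0.007,"wz":0.18,"gripper":0},{"tx":8.2,"ty":-2.6,"tz":32.2,"wx":-0.092,"wy":-0.007,"wz":0.18,"gripper":0}]';python3 -m creep '[{"tx":0,"ty":0,"tz":0,"wx":0,"wy":0,"wz":0,"gripper":0}]'
cat > bar.py <<'E'
from h import *
from plant import *
import sys
nm,cx,cy=sys.argv[1],float(sys.argv[2]),float(sys.argv[3])
c=capture("wrist");cv2.imwrite("pics/%s.png"%nm,c["frame"][:,:,::-1]);W=cloud(c)
h=cv2.cvtColor(c["frame"],cv2.COLOR_RGB2HSV)
m=(W[...,2]>22)&(W[...,2]<36)&(np.hypot(W[...,0]-cx,W[...,1]-cy)<38)
P=W[m];print(len(P),P[:,2].mean() if len(P) else 0)
if len(P): print(cv2.minAreaRect(P[:,:2].astype(np.float32)), c["frame"][m].mean(0))
E
python3 bar.py w11 582.5 387.8; python3 -c "
from h import *
go([582.5,387.8,60],92)"
```

```text
time: 14.37
tool_pos: [578.7, 385.7, 121.9]
tcp_rot: [1.704, 1.558, -2.973]
contact_force: [1.5, -0.6, -0.8]
grip_width: 46.2
time: 14.45
tool_pos: [576.4, 390.2, 117.8]
tcp_rot: [1.633, 1.554, -3.04]
contact_force: [-1.7, -0.9, -0.3]
grip_width: 45.9
1777 28.329913667563364
((583.8306274414062, 391.02130126953125), (27.475061416625977, 42.492095947265625), 89.12860107421875) [59.13956106 41.13562183 30.24985931]
t=14.50 pos [576.6 387.1 119.1] F [-0.6 -0.3  0.3] w 45.6 jawyaw 92.2 q [ 0.48  0.75  1.12  0.    1.29 -1.13]
  x axis [-0.016 -0.003 -1.   ]
  jaw 92 w [ 0.004 -0.003 -0.016] deg 1
  jaw 272 w [-3.138  0.025 -0.005] deg 180
  t cm [ 5.9  -0.69  0.07] mm 59
```

View pics/w11.png

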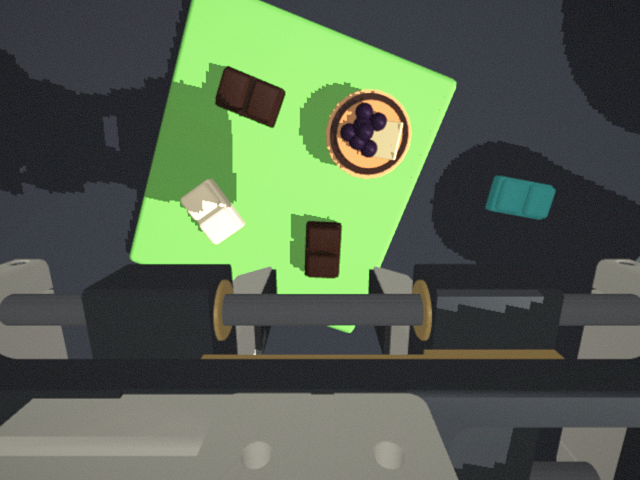

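The wrist view shows the dark bar at (323,250) just ahead of the fingers, with the other dark bar at (250,97), white at (212,212) and tartlet at (370,133). The cameras agree on the bar at about (583,389.5). Descending.

```bash
python3 -m creep '[{"tx":2,"ty":-0.65,"tz":0.2,"wx":-0.01,"wy":0,"wz":-0.016,"gripper":0},{"tx":4.5,"ty":-0.65,"tz":0.2,"wx":-0.01,"wy":0,"wz":-0.016,"gripper":0},{"tx":7,"ty":-0.65,"tz":0.2,"wx":-0.01,"wy":0,"wz":-0.016,"gripper":0},{"tx":7,"ty":-0.65,"tz":0.2,"wx":-0.01,"wy":0,"wz":-0.016,"gripper":0},{"tx":7,"ty":-0.65,"tz":0.2,"wx":-0.01,"wy":0,"wz":-0.016,"gripper":0}]'; python3 -c "
from h import *
go([583.2,389.5,15.5],91)"
```

```text
time: 14.92
tool_pos: [583.8, 384.9, 52.9]
tcp_rot: [-2.246, 1.567, -0.632]
contact_force: [0.1, 0.9, 0.7]
grip_width: 45.9
t=14.92 pos [583.8 384.9  52.9] F [0.1 0.9 0.7] w 45.9 jawyaw 92.5 q [ 0.48  0.81  1.18 -0.    1.14 -1.14]
  x axis [ 0.003 -0.002 -1.   ]
  jaw 91 w [ 0.026 -0.002  0.003] deg 2
  jaw 271 w [-3.116 -0.005 -0.004] deg 179
  t cm [3.74 0.05 0.47] mm 38
```

```bash
python3 -m creep '[{"tx":0.5,"ty":0.05,"tz":0.4,"wx":0.026,"wy":0,"wz":0,"gripper":0},{"tx":2,"ty":0.05,"tz":0.4,"wx":0.026,"wy":0,"wz":0,"gripper":0},{"tx":3,"ty":0.05,"tz":0.4,"wx":0.026,"wy":0,"wz":0,"gripper":0},{"tx":3,"ty":0.05,"tz":0.4,"wx":0.026,"wy":0,"wz":0,"gripper":0},{"tx":3,"ty":0.05,"tz":0.4,"wx":0.026,"wy":0,"wz":0,"gripper":0}]'; python3 -c "
from h import *
go([583.2,389.5,15.5],91)"
```

```text
time: 15.33
tool_pos: [584.7, 390.1, 25.1]
tcp_rot: [-1.607, 1.563, -0.019]
contact_force: [0.4, 0.2, 0.1]
grip_width: 46.0
t=15.33 pos [584.7 390.1  25.1] F [0.4 0.2 0.1] w 46.0 jawyaw 91.0 q [ 0.48  0.85  1.19 -0.    1.09 -1.11]
  x axis [ 0.007 -0.    -1.   ]
  jaw 91 w [ 0.001 -0.     0.007] deg 0
  jaw 271 w [-3.141 -0.012 -0.   ] deg 180
  t cm [ 0.95  0.16 -0.06] mm 10
```

```bash
python3 -m creep '[{"tx":0.5,"ty":0.1,"tz":0,"wx":0,"wy":0,"wz":0,"gripper":0},{"tx":0.8,"ty":0.1,"tz":0,"wx":0,"wy":0,"wz":0,"gripper":0},{"tx":0.8,"ty":0.1,"tz":0,"wx":0,"wy":0,"wz":0,"gripper":0.2},{"tx":0.8,"ty":0.1,"tz":0,"wx":0,"wy":0,"wz":0,"gripper":0.35}]'; python3 -m creep '[{"tx":0,"ty":0,"tz":0,"wx":0,"wy":0,"wz":0,"gripper":0.5},{"tx":0,"ty":0,"tz":0,"wx":0,"wy":0,"wz":0,"gripper":1},{"tx":0,"ty":0,"tz":0,"wx":0,"wy":0,"wz":0,"gripper":1},{"tx":0,"ty":0,"tz":0,"wx":0,"wy":0,"wz":0,"gripper":1},{"tx":0,"ty":0,"tz":0,"wx":0,"wy":0,"wz":0,"gripper":1}]'
```

```text
time: 15.67
tool_pos: [583.7, 390.4, 16.6]
tcp_rot: [-1.59, 1.563, -0.001]
contact_force: [-0.1, -0.3, 0.2]
grip_width: 36.6
time: 16.08
tool_pos: [583.8, 390.5, 16.8]
tcp_rot: [-1.561, 1.563, 0.028]
contact_force: [-0.5, 0.8, 0.6]
grip_width: 27.7
```

Bar gripped at 27.7 mm. Lift and carry.

```bash
python3 -m creep '[{"tx":-1,"ty":0,"tz":0,"wx":0,"wy":0,"wz":0,"gripper":1},{"tx":-3,"ty":0,"tz":0,"wx":0,"wy":0,"wz":0,"gripper":1},{"tx":-6,"ty":0,"tz":0,"wx":0,"wy":0,"wz":0,"gripper":1},{"tx":-9,"ty":0,"tz":0,"wx":0,"wy":0,"wz":0,"gripper":1},{"tx":-12,"ty":0,"tz":0,"wx":0,"wy":0,"wz":0,"gripper":1},{"tx":-14,"ty":0,"tz":0,"wx":0,"wy":0,"wz":0,"gripper":1},{"tx":-15,"ty":0,"tz":0,"wx":0,"wy":0,"wz":0,"gripper":1},{"tx":-15,"ty":0,"tz":0,"wx":0,"wy":0,"wz":0,"gripper":1}]'; python3 -c "
from h import *
go([649,-2,160],91)"
```

```text
time: 16.75
tool_pos: [583.6, 391.0, 170.0]
tcp_rot: [-1.384, 1.558, 0.205]
contact_force: [-0.9, 0.4, -0.4]
grip_width: 27.9
t=16.75 pos [583.6 391.  170. ] F [-0.9  0.4 -0.4] w 27.9 jawyaw 91.0 q [ 0.48  0.71  1.05 -0.    1.37 -1.11]
  x axis [ 0.012  0.003 -1.   ]
  jaw 91 w [0.001 0.002 0.013] deg 1
  jaw 271 w [-3.141 -0.02   0.004] deg 180
  t cm [  0.98  -5.81 -39.42] mm 399
```

```bash
python3 -m creep '[{"tx":0,"ty":-0.3,"tz":-2,"wx":0,"wy":0,"wz":0,"gripper":1},{"tx":0.1,"ty":-0.8,"tz":-5.5,"wx":0,"wy":0,"wz":0,"gripper":1},{"tx":0.2,"ty":-1.4,"tz":-9.5,"wx":0,"wy":0,"wz":0,"gripper":1},{"tx":0.3,"ty":-2,"tz":-13.5,"wx":0,"wy":0,"wz":0,"gripper":1},{"tx":0.4,"ty":-2.6,"tz":-17.5,"wx":0,"wy":0,"wz":0,"gripper":1},{"tx":0.5,"ty":-3.2,"tz":-21.5,"wx":0,"wy":0,"wz":0,"gripper":1},{"tx":0.6,"ty":-3.8,"tz":-25.5,"wx":0,"wy":0,"wz":0,"gripper":1},{"tx":0.7,"ty":-4.4,"tz":-29.5,"wx":0,"wy":0,"wz":0,"gripper":1}]'; python3 -c "
from h import *
go([649,-2,160],91)"
```

```text
time: 17.42
tool_pos: [631.0, 94.3, 157.8]
tcp_rot: [-1.597, 1.567, -0.008]
contact_force: [0.2, 0.7, 0.0]
grip_width: 27.6
t=17.42 pos [631.   94.3 157.8] F [0.2 0.7 0. ] w 27.6 jawyaw 91.1 q [ 0.03  0.6   1.29 -0.    1.24 -1.56]
  x axis [ 0.004 -0.    -1.   ]
  jaw 91 w [ 0.001 -0.     0.004] deg 0
  jaw 271 w [-3.141 -0.007 -0.   ] deg 180
  t cm [-0.21 -1.63 -9.66] mm 98
```

```bash
python3 -m creep '[{"tx":0,"ty":-0.6,"tz":-3.5,"wx":0,"wy":0,"wz":0,"gripper":1},{"tx":0,"ty":-1.1,"tz":-7,"wx":0,"wy":0,"wz":0,"gripper":1},{"tx":0,"ty":-1.5,"tz":-9,"wx":0,"wy":0,"wz":0,"gripper":1},{"tx":0,"ty":-1.6,"tz":-9.5,"wx":0,"wy":0,"wz":0,"gripper":1},{"tx":0,"ty":-1.6,"tz":-9.5,"wx":0,"wy":0,"wz":0,"gripper":1},{"tx":0,"ty":-1.6,"tz":-9.5,"wx":0,"wy":0,"wz":0,"gripper":1}]'; python3 bowl.py t12; python3 -c "
from h import *
go([649,-2,58],91)"
```

```text
time: 17.92
tool_pos: [649.0, 2.3, 158.7]
tcp_rot: [-1.414, 1.565, 0.175]
contact_force: [-0.4, 1.2, -0.2]
grip_width: 27.5
rim n 8 c [624.1 -28.5  17.6] z 188.7 slope deg [-207.3  -17.9] top 162.9
t=17.97 pos [649.1   2.9 159.1] F [-0.5  0.9 -0.7] w 28.1 jawyaw 91.1 q [-0.11  0.62  1.25  0.    1.26 -1.7 ]
  x axis [ 0.006  0.001 -1.   ]
  jaw 91 w [0.002 0.001 0.006] deg 0
  jaw 271 w [-3.14e+00 -9.00e-03  1.00e-03] deg 180
  t cm [10.11  0.07 -0.5 ] mm 101
```

View pics/t12.png

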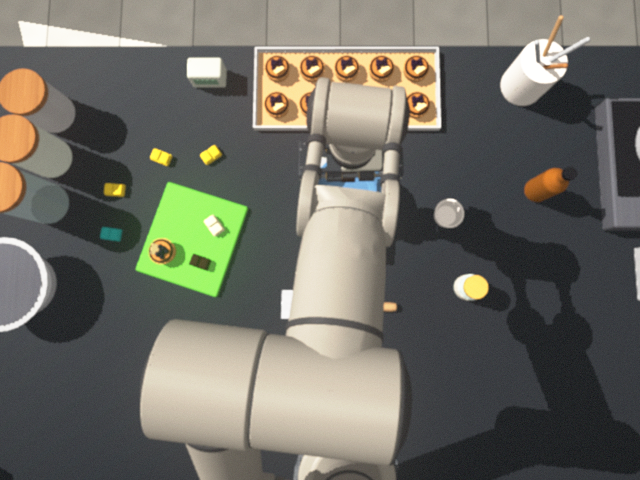

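The bowl is hidden under the wrist but its position is known. Lowering into it.

```bash
python3 -m creep '[{"tx":2,"ty":0,"tz":-0.4,"wx":0,"wy":0,"wz":0,"gripper":1},{"tx":4,"ty":0,"tz":-0.45,"wx":0,"wy":0,"wz":0,"gripper":1},{"tx":6,"ty":0,"tz":-0.45,"wx":0,"wy":0,"wz":0,"gripper":1},{"tx":8,"ty":0,"tz":-0.45,"wx":0,"wy":0,"wz":0,"gripper":1},{"tx":9,"ty":0,"tz":-0.45,"wx":0,"wy":0,"wz":0,"gripper":1},{"tx":9.8,"ty":0,"tz":-0.45,"wx":0,"wy":0,"wz":0,"gripper":1},{"tx":9.8,"ty":0,"tz":-0.45,"wx":0,"wy":0,"wz":0,"gripper":1}]'; python3 - <<'E'
from h import *
from plant import *
go([649,-2,57],91)
c=capture("wrist");cv2.imwrite("pics/w13.png",c["frame"][:,:,::-1])
E
```

```text
time: 18.55
tool_pos: [649.6, -1.7, 60.4]
tcp_rot: [-1.486, 1.566, 0.104]
contact_force: [-0.0, 0.9, 0.5]
grip_width: 27.7
t=18.55 pos [649.6  -1.7  60.4] F [-0.   0.9  0.5] w 27.7 jawyaw 91.1 q [-0.12  0.72  1.36  0.    1.06 -1.71]
  x axis [ 0.005  0.001 -1.   ]
  jaw 91 w [0.002 0.    0.005] deg 0
  jaw 271 w [-3.139e+00 -8.000e-03  1.000e-03] deg 180
  t cm [ 0.34  0.07 -0.03] mm 4
```

View pics/w13.png

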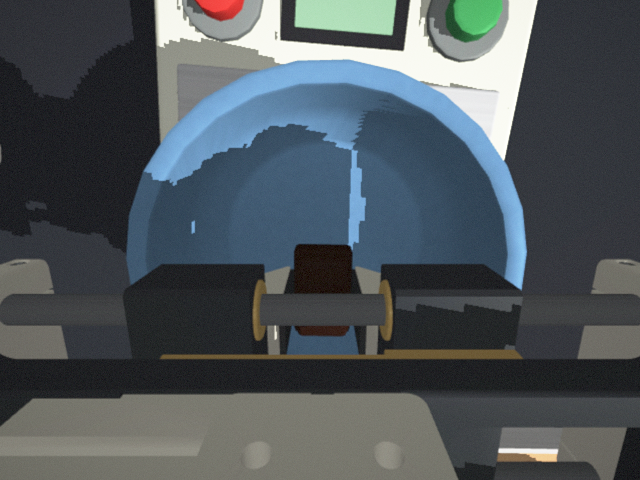

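The bar is at (323,290), inside the bowl, just above its floor. Lower 5 mm and release.

```bash
python3 -m creep '[{"tx":0.3,"ty":0,"tz":0,"wx":0,"wy":0,"wz":0,"gripper":1},{"tx":0.5,"ty":0,"tz":0,"wx":0,"wy":0,"wz":0,"gripper":1},{"tx":0.5,"ty":0,"tz":0,"wx":0,"wy":0,"wz":0,"gripper":1},{"tx":0.5,"ty":0,"tz":0,"wx":0,"wy":0,"wz":0,"gripper":0.3},{"tx":0.5,"ty":0,"tz":0,"wx":0,"wy":0,"wz":0,"gripper":0.2},{"tx":0.5,"ty":0,"tz":0,"wx":0,"wy":0,"wz":0,"gripper":0.2},{"tx":0.5,"ty":0,"tz":0,"wx":0,"wy":0,"wz":0,"gripper":0.2}]'; python3 -m creep '[{"tx":-2,"ty":0,"tz":0,"wx":0,"wy":0,"wz":0,"gripper":0.2},{"tx":-5,"ty":0,"tz":0,"wx":0,"wy":0,"wz":0,"gripper":0.2},{"tx":-9,"ty":0,"tz":0,"wx":0,"wy":0,"wz":0,"gripper":0.2},{"tx":-12,"ty":0,"tz":0,"wx":0,"wy":0,"wz":0,"gripper":0.1},{"tx":-14,"ty":0,"tz":0,"wx":0,"wy":0,"wz":0,"gripper":0},{"tx":-14,"ty":0,"tz":0,"wx":0,"wy":0,"wz":0,"gripper":0}]'; python3 - <<'E'
from h import *
from plant import *
go([472.4,331.7,130],160)
c=capture("wrist");cv2.imwrite("pics/w14.png",c["frame"][:,:,::-1])
E
```

```text
time: 19.18
tool_pos: [650.7, -3.0, 57.3]
tcp_rot: [-1.589, 1.563, -0.0]
contact_force: [0.5, -0.1, -0.8]
grip_width: 36.6
time: 19.68
tool_pos: [651.8, -3.2, 203.1]
tcp_rot: [-1.657, 1.553, -0.068]
contact_force: [0.5, -1.0, 0.4]
grip_width: 45.4
t=19.68 pos [651.8  -3.2 203.1] F [ 0.5 -1.   0.4] w 45.4 jawyaw 91.0 q [-0.12  0.59  1.19  0.    1.35 -1.71]
  x axis [ 0.018 -0.001 -1.   ]
  jaw 160 w [-1.203 -0.012  0.014] deg 69
  jaw 340 w [1.938 0.016 0.013] deg 111
  t cm [ 6.95 17.45 33.82] mm 387
```

View pics/w14.png

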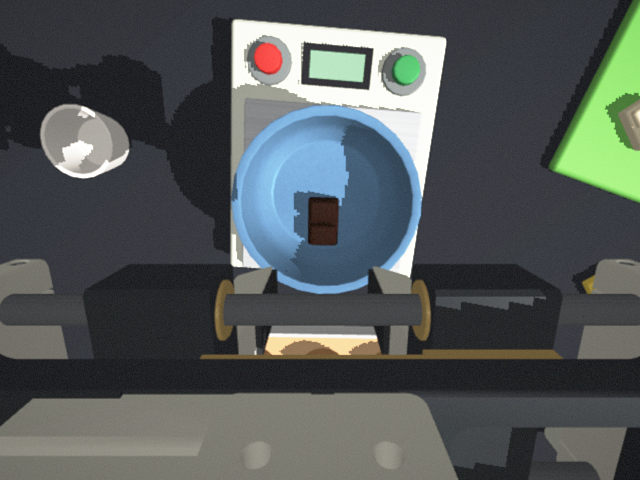

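The first bar lies in the bowl at (323,222). On to the second.

```bash
python3 -m creep '[{"tx":0.4,"ty":1.8,"tz":3.4,"wx":-0.12,"wy":0,"wz":0,"gripper":0},{"tx":0.9,"ty":3.5,"tz":6.8,"wx":-0.24,"wy":0,"wz":0,"gripper":0},{"tx":1.3,"ty":5.3,"tz":10.2,"wx":-0.36,"wy":-0.004,"wz":0.004,"gripper":0},{"tx":1.8,"ty":7,"tz":13.6,"wx":-0.48,"wy":-0.005,"wz":0.005,"gripper":0},{"tx":2.2,"ty":8.8,"tz":17,"wx":-0.6,"wy":-0.006,"wz":0.006,"gripper":0},{"tx":2.8,"ty":10.5,"tz":20.4,"wx":-0.72,"wy":-0.007,"wz":0.008,"gripper":0},{"tx":3.2,"ty":12.3,"tz":23.8,"wx":-0.84,"wy":-0.008,"wz":0.01,"gripper":0},{"tx":3.7,"ty":14,"tz":27.2,"wx":-0.96,"wy":-0.01,"wz":0.011,"gripper":0}]'; python3 -c "
from h import *
go([472.4,331.7,130],160)"
```

```text
time: 20.4
tool_pos: [502.9, 267.6, 157.3]
tcp_rot: [0.307, 1.562, 2.861]
contact_force: [0.3, -0.1, 0.4]
grip_width: 46.1
t=20.40 pos [502.9 267.6 157.3] F [ 0.3 -0.1  0.4] w 46.1 jawyaw 146.4 q [ 0.35  0.49  1.49  0.01  1.17 -2.21]
  x axis [-0.009  0.003 -1.   ]
  jaw 160 w [-0.238  0.009 -0.002] deg 14
  jaw 340 w [ 2.904 -0.003 -0.013] deg 166
  t cm [ 2.77 -3.66  6.06] mm 76
```

```bash
python3 -m creep '[{"tx":1,"ty":-1.8,"tz":3,"wx":-0.12,"wy":0.005,"wz":0,"gripper":0},{"tx":2,"ty":-3.6,"tz":6,"wx":-0.238,"wy":0.009,"wz":0,"gripper":0},{"tx":2.7,"ty":-3.6,"tz":6,"wx":-0.238,"wy":0.009,"wz":0,"gripper":0},{"tx":2.7,"ty":-3.6,"tz":6,"wx":-0.238,"wy":0.009,"wz":0,"gripper":0}]'; python3 bar.py w15 472.4 331.7; python3 -c "
from h import *
go([472.4,331.7,60],160)"
```

```text
time: 20.73
tool_pos: [472.4, 330.7, 129.4]
tcp_rot: [1.148, 1.566, -2.345]
contact_force: [0.6, -1.3, -0.3]
grip_width: 46.0
1625 28.393427421055474
((472.6604309082031, 333.6828918457031), (42.38682556152344, 27.219966888427734), 71.84831237792969) [62.94461538 44.71446154 34.52676923]
t=20.78 pos [473.7 329.7 130.5] F [ 0.2 -0.5  0.4] w 46.1 jawyaw 159.7 q [ 0.48  0.53  1.51 -0.    1.11 -2.31]
  x axis [-0.002 -0.003 -1.   ]
  jaw 160 w [-0.005  0.001 -0.003] deg 0
  jaw 340 w [ 3.137e+00 -5.000e-03 -1.000e-03] deg 180
  t cm [ 7.05 -0.17  0.19] mm 71
```

View pics/w15.png

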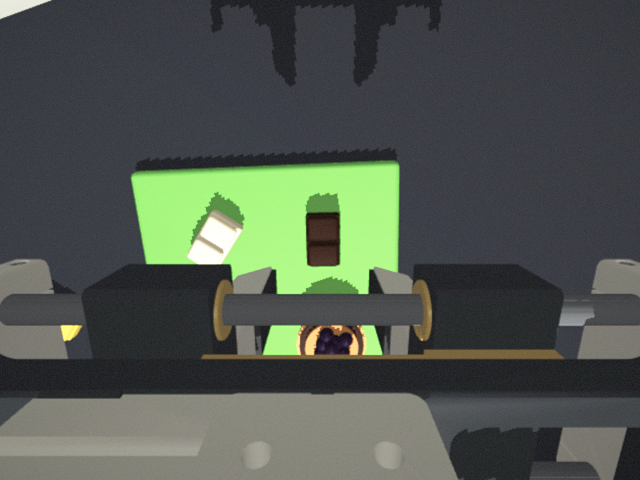

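The second dark bar is at (323,240), aligned with the jaws; white (215,238) and the tartlet (333,345) are clear. Descending to (472.5,332.7).

```bash
python3 -c "
from h import *
go([472.5,332.7,30],161)"; python3 -m creep '[{"tx":2.5,"ty":-0.2,"tz":0.2,"wx":-0.02,"wy":0,"wz":0,"gripper":0},{"tx":5,"ty":-0.25,"tz":0.2,"wx":-0.02,"wy":0,"wz":0,"gripper":0},{"tx":7.5,"ty":-0.25,"tz":0.2,"wx":-0.02,"wy":0,"wz":0,"gripper":0},{"tx":9.5,"ty":-0.25,"tz":0.2,"wx":-0.02,"wy":0,"wz":0,"gripper":0},{"tx":9.8,"ty":-0.25,"tz":0.2,"wx":-0.02,"wy":0,"wz":0,"gripper":0},{"tx":9.8,"ty":-0.25,"tz":0.2,"wx":-0.02,"wy":0,"wz":0,"gripper":0}]'; python3 -c "
from h import *
go([472.5,332.7,16.5],161)"
```

```text
t=20.78 pos [473.7 329.7 130.5] F [ 0.2 -0.5  0.4] w 46.1 jawyaw 159.7 q [ 0.48  0.53  1.51 -0.    1.11 -2.31]
  x axis [-0.002 -0.003 -1.   ]
  jaw 161 w [-0.022  0.001 -0.003] deg 1
  jaw 341 w [ 3.119e+00 -5.000e-03 -1.000e-03] deg 179
  t cm [10.05 -0.27  0.21] mm 101
time: 21.28
tool_pos: [474.2, 331.3, 33.3]
tcp_rot: [1.545, 1.568, -1.934]
contact_force: [0.3, -0.6, -0.0]
grip_width: 45.9
t=21.28 pos [474.2 331.3  33.3] F [ 0.3 -0.6 -0. ] w 45.9 jawyaw 160.7 q [ 0.48  0.65  1.6  -0.    0.9  -2.32]
  x axis [-0.001 -0.002 -1.   ]
  jaw 161 w [-0.006  0.    -0.002] deg 0
  jaw 341 w [ 3.136 -0.004 -0.   ] deg 180
  t cm [ 1.68 -0.08  0.21] mm 17
```

```bash
python3 -m creep '[{"tx":0.5,"ty":-0.1,"tz":0.15,"wx":0,"wy":0,"wz":0,"gripper":0},{"tx":1.2,"ty":-0.1,"tz":0.15,"wx":0,"wy":0,"wz":0,"gripper":0},{"tx":1.6,"ty":-0.1,"tz":0.15,"wx":0,"wy":0,"wz":0,"gripper":0},{"tx":1.6,"ty":-0.1,"tz":0.15,"wx":0,"wy":0,"wz":0,"gripper":0.2},{"tx":1.6,"ty":-0.1,"tz":0.15,"wx":0,"wy":0,"wz":0,"gripper":0.35}]'; python3 -m creep '[{"tx":0,"ty":0,"tz":0,"wx":0,"wy":0,"wz":0,"gripper":0.5},{"tx":0,"ty":0,"tz":0,"wx":0,"wy":0,"wz":0,"gripper":1},{"tx":0,"ty":0,"tz":0,"wx":0,"wy":0,"wz":0,"gripper":1},{"tx":0,"ty":0,"tz":0,"wx":0,"wy":0,"wz":0,"gripper":1},{"tx":0,"ty":0,"tz":0,"wx":0,"wy":0,"wz":0,"gripper":1}]'
```

```text
time: 21.7
tool_pos: [473.1, 334.4, 18.5]
tcp_rot: [3.136, 1.569, -0.34]
contact_force: [0.0, 0.0, 0.3]
grip_width: 36.8
time: 22.12
tool_pos: [473.3, 334.5, 18.7]
tcp_rot: [-2.928, 1.568, -0.121]
contact_force: [0.6, -0.3, 3.0]
grip_width: 27.3
```

```bash
python3 -m creep '[{"tx":-1,"ty":0,"tz":0,"wx":0,"wy":0,"wz":0,"gripper":1},{"tx":-3,"ty":0,"tz":0,"wx":0,"wy":0,"wz":0,"gripper":1},{"tx":-6,"ty":0,"tz":0,"wx":0,"wy":0,"wz":0,"gripper":1},{"tx":-9,"ty":0,"tz":0,"wx":0,"wy":0,"wz":0,"gripper":1},{"tx":-12,"ty":0,"tz":0,"wx":0,"wy":0,"wz":0,"gripper":1},{"tx":-14,"ty":0,"tz":0,"wx":0,"wy":0,"wz":0,"gripper":1},{"tx":-15,"ty":0,"tz":0,"wx":0,"wy":0,"wz":0,"gripper":1},{"tx":-15,"ty":0,"tz":0,"wx":0,"wy":0,"wz":0,"gripper":1}]'; python3 -c "
from h import *
go([604,-2,165],91)"
```

```text
time: 22.78
tool_pos: [473.9, 335.0, 171.1]
tcp_rot: [-2.556, 1.565, 0.251]
contact_force: [0.8, 0.9, -0.4]
grip_width: 27.8
t=22.78 pos [473.9 335.  171.1] F [ 0.8  0.9 -0.4] w 27.8 jawyaw 160.8 q [ 0.48  0.49  1.46 -0.    1.19 -2.32]
  x axis [ 0.006  0.002 -1.   ]
  jaw 91 w [ 1.219 -0.002  0.006] deg 70
  jaw 271 w [-1.923 -0.007 -0.003] deg 110
  t cm [  0.63  27.56 -23.35] mm 361
```

```bash
python3 -m creep '[{"tx":0,"ty":2.5,"tz":-2,"wx":0.12,"wy":0,"wz":0,"gripper":1},{"tx":0.1,"ty":5,"tz":-4.2,"wx":0.24,"wy":0,"wz":0,"gripper":1},{"tx":0.2,"ty":8,"tz":-6.7,"wx":0.36,"wy":0,"wz":0,"gripper":1},{"tx":0.3,"ty":11,"tz":-9.3,"wx":0.48,"wy":0,"wz":0,"gripper":1},{"tx":0.4,"ty":14,"tz":-11.9,"wx":0.6,"wy":0,"wz":0,"gripper":1},{"tx":0.5,"ty":17,"tz":-14.4,"wx":0.72,"wy":0,"wz":0,"gripper":1},{"tx":0.6,"ty":20,"tz":-17,"wx":0.84,"wy":0,"wz":0,"gripper":1},{"tx":0.6,"ty":22,"tz":-18.6,"wx":0.96,"wy":0,"wz":0,"gripper":1}]'; python3 -c "
from h import *
go([604,-2,165],91)"
```

```text
time: 23.45
tool_pos: [576.4, 62.0, 160.5]
tcp_rot: [2.129, 1.569, -2.315]
contact_force: [0.2, 0.1, 0.5]
grip_width: 27.4
t=23.45 pos [576.4  62.  160.5] F [0.2 0.1 0.5] w 27.4 jawyaw 105.4 q [-0.02  0.5   1.47 -0.    1.18 -1.86]
  x axis [-0.001 -0.001 -1.   ]
  jaw 91 w [ 0.251 -0.001 -0.002] deg 14
  jaw 271 w [-2.891e+00  2.000e-03 -2.000e-03] deg 166
  t cm [-0.44 -0.97 -6.91] mm 70
```

```bash
python3 -m creep '[{"tx":0,"ty":-0.4,"tz":-3.4,"wx":0.125,"wy":0,"wz":0,"gripper":1},{"tx":0,"ty":-0.8,"tz":-6,"wx":0.25,"wy":0,"wz":0,"gripper":1},{"tx":0,"ty":-1,"tz":-6.9,"wx":0.25,"wy":0,"wz":0,"gripper":1},{"tx":0,"ty":-1,"tz":-6.9,"wx":0.25,"wy":0,"wz":0,"gripper":1},{"tx":0,"ty":-1,"tz":-6.9,"wx":0.25,"wy":0,"wz":0,"gripper":1}]'; python3 - <<'E'
from h import *
from plant import *
go([604,-2,60],91)
c=capture("wrist");cv2.imwrite("pics/w16.png",c["frame"][:,:,::-1])
c=capture("side");cv2.imwrite("pics/s16.png",c["frame"][:,:,::-1])
E
```

```text
time: 23.87
tool_pos: [603.9, 2.4, 161.3]
tcp_rot: [1.328, 1.57, 2.926]
contact_force: [-1.0, -0.5, -0.2]
grip_width: 27.9
t=23.87 pos [603.9   2.4 161.3] F [-1.  -0.5 -0.2] w 27.9 jawyaw 91.6 q [-0.12  0.54  1.39  0.    1.21 -1.72]
  x axis [-0.001  0.    -1.   ]
  jaw 91 w [ 0.011  0.    -0.001] deg 1
  jaw 271 w [-3.131e+00  2.000e-03  0.000e+00] deg 179
  t cm [ 1.013e+01 -1.000e-02 -4.400e-01] mm 101
```

View pics/w16.png

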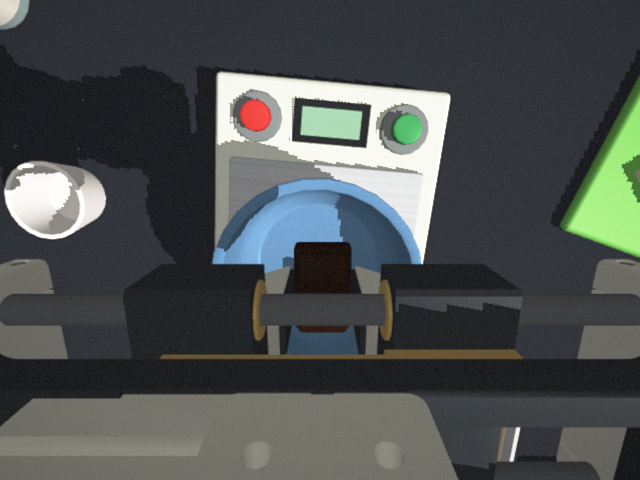

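```bash
python3 -m creep '[{"tx":2,"ty":0,"tz":-0.35,"wx":0,"wy":0,"wz":0,"gripper":1},{"tx":4,"ty":0,"tz":-0.4,"wx":0,"wy":0,"wz":0,"gripper":1},{"tx":6,"ty":0,"tz":-0.4,"wx":0,"wy":0,"wz":0,"gripper":1},{"tx":8,"ty":0,"tz":-0.4,"wx":0,"wy":0,"wz":0,"gripper":1},{"tx":9,"ty":0,"tz":-0.4,"wx":0,"wy":0,"wz":0,"gripper":1},{"tx":9.8,"ty":0,"tz":-0.4,"wx":0,"wy":0,"wz":0,"gripper":1},{"tx":9.8,"ty":0,"tz":-0.4,"wx":0,"wy":0,"wz":0,"gripper":1}]'; python3 - <<'E'
from h import *
from plant import *
go([604.5,-2,58],91)
c=capture("wrist");cv2.imwrite("pics/w17.png",c["frame"][:,:,::-1])
E
```

```text
time: 24.55
tool_pos: [604.1, -1.2, 63.5]
tcp_rot: [1.863, 1.57, -2.821]
contact_force: [0.1, 0.1, -0.4]
grip_width: 27.9
t=24.55 pos [604.1  -1.2  63.5] F [ 0.1  0.1 -0.4] w 27.9 jawyaw 91.6 q [-0.13  0.65  1.5  -0.    1.   -1.73]
  x axis [-0.001 -0.    -1.   ]
  jaw 91 w [ 0.01  -0.    -0.001] deg 1
  jaw 271 w [-3.131e+00  1.000e-03 -0.000e+00] deg 179
  t cm [ 0.55 -0.04 -0.08] mm 6
```

View pics/w17.png

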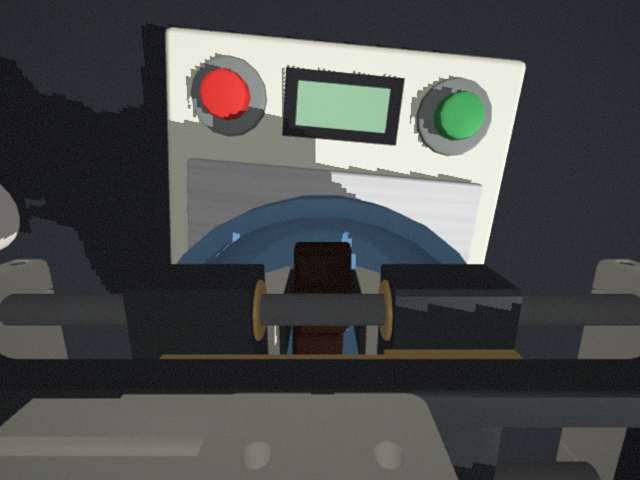

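The second bar is down inside the bowl at (323,270), with the first just behind it at (323,340). Lower 5 mm, release and rise.

```bash
python3 -m creep '[{"tx":0.3,"ty":0,"tz":0,"wx":0,"wy":0,"wz":0,"gripper":1},{"tx":0.5,"ty":0,"tz":0,"wx":0,"wy":0,"wz":0,"gripper":1},{"tx":0.5,"ty":0,"tz":0,"wx":0,"wy":0,"wz":0,"gripper":1},{"tx":0.5,"ty":0,"tz":0,"wx":0,"wy":0,"wz":0,"gripper":0.3},{"tx":0.5,"ty":0,"tz":0,"wx":0,"wy":0,"wz":0,"gripper":0.2},{"tx":0.5,"ty":0,"tz":0,"wx":0,"wy":0,"wz":0,"gripper":0.2},{"tx":0.5,"ty":0,"tz":0,"wx":0,"wy":0,"wz":0,"gripper":0.2}]'; python3 -m creep '[{"tx":-2,"ty":0,"tz":0,"wx":0,"wy":0,"wz":0,"gripper":0.2},{"tx":-5,"ty":0,"tz":0,"wx":0,"wy":0,"wz":0,"gripper":0.2},{"tx":-9,"ty":0,"tz":0,"wx":0,"wy":0,"wz":0,"gripper":0.2},{"tx":-12,"ty":0,"tz":0,"wx":0,"wy":0,"wz":0,"gripper":0.2},{"tx":-15,"ty":0,"tz":0,"wx":0,"wy":0,"wz":0,"gripper":0.2},{"tx":-16,"ty":0,"tz":0,"wx":0,"wy":0,"wz":0,"gripper":0.2}]'; python3 -c "
from h import *
go([480,200,230])"
```

```text
time: 25.18
tool_pos: [605.2, -2.2, 60.0]
tcp_rot: [-1.923, 1.569, -0.326]
contact_force: [0.0, 0.4, -0.7]
grip_width: 36.4
time: 25.68
tool_pos: [606.6, -2.2, 225.1]
tcp_rot: [-1.771, 1.561, -0.174]
contact_force: [0.5, -0.1, 1.7]
grip_width: 36.5
t=25.68 pos [606.6  -2.2 225.1] F [ 0.5 -0.1  1.7] w 36.5 jawyaw 91.5 q [-0.13  0.49  1.3  -0.    1.35 -1.73]
  x axis [ 0.01  -0.002 -1.   ]
  t cm [-0.65 12.11 20.55] mm 239
```

Move the arm aside so the cameras see everything.

```bash
python3 -m creep '[{"tx":-0.5,"ty":2,"tz":3.4,"wx":0,"wy":0,"wz":0,"gripper":0.2},{"tx":-0.5,"ty":4,"tz":6.8,"wx":0,"wy":0,"wz":0,"gripper":0.2},{"tx":-0.5,"ty":6,"tz":10,"wx":0,"wy":0,"wz":0,"gripper":0.2},{"tx":-0.5,"ty":8,"tz":13.6,"wx":0,"wy":0,"wz":0,"gripper":0.2},{"tx":-0.5,"ty":10,"tz":17,"wx":0,"wy":0,"wz":0,"gripper":0.2},{"tx":-0.5,"ty":12,"tz":20,"wx":0,"wy":0,"wz":0,"gripper":0.2},{"tx":-0.5,"ty":14,"tz":23,"wx":0,"wy":0,"wz":0,"gripper":0.2},{"tx":-0.5,"ty":15,"tz":26,"wx":0,"wy":0,"wz":0,"gripper":0.2}]'; python3 -m creep '[{"tx":-0.5,"ty":7,"tz":3.4,"wx":0,"wy":0,"wz":0,"gripper":0.2},{"tx":-0.5,"ty":7,"tz":8,"wx":0,"wy":0,"wz":0,"gripper":0.2},{"tx":-0.5,"ty":7,"tz":12,"wx":0,"wy":0,"wz":0,"gripper":0.2},{"tx":-0.5,"ty":7,"tz":15,"wx":0,"wy":0,"wz":0,"gripper":0.2},{"tx":-0.5,"ty":7,"tz":15,"wx":0,"wy":0,"wz":0,"gripper":0.2}]'; python3 bowl.py t20; python3 - <<'E'
from h import *
from plant import *
c=dict(np.load("last.npz"));W=cloud(c);h=cv2.cvtColor(c["frame"],cv2.COLOR_RGB2HSV)
m=(h[...,2]<110)&(h[...,0]<20)&(np.hypot(W[...,0]-627,W[...,1]+2)<55)&(W[...,2]>45)
P=W[m];print("dark in bowl",len(P),cv2.minAreaRect(P[:,:2].astype(np.float32)),np.percentile(P[:,2],[5,50,95]))
H,S=h[...,0].astype(int),h[...,1]
for nm,m,ctr in (("tare",(H>50)&(H<90)&(S>120),(516,66)),("pow",((H<8)|(H>172))&(S>130),(510,-53))):
    k=m&(np.hypot(W[...,0]-ctr[0],W[...,1]-ctr[1])<16);print(nm,np.median(W[k][:,2]) if k.any() else None)
c0=dict(np.load("top0.npz"));W0=cloud(c0)
for nm,(x,y),zr in (("jar",(418,-271),(75,95)),("ram",(584,-233),(33,45)),("syr",(642,-438),(20,180)),("white",(556,302),(20,40)),("tart",(495,415),(25,60)),("spat",(383,3),(12,40))):
    for Q in (W0,W):
        k=(Q[...,2]>zr[0])&(Q[...,2]<zr[1])&(np.hypot(Q[...,0]-x,Q[...,1]-y)<(140 if nm=="spat" else 45));print(nm,k.sum(),Q[k].mean(0).round(1) if k.any() else None)
s=capture("side");cv2.imwrite("pics/s20.png",s["frame"][:,:,::-1])
E
```

```text
time: 26.35
tool_pos: [445.4, 255.1, 223.9]
tcp_rot: [3.081, 1.57, -1.605]
contact_force: [0.5, 0.2, 0.2]
grip_width: 36.7
time: 26.77
tool_pos: [372.3, 406.4, 228.6]
tcp_rot: [-0.863, 1.569, 0.737]
contact_force: [-0.0, -0.9, -0.4]
grip_width: 36.6
rim n 726 c [627.   -1.5  69.4] z 98.5 slope deg [-0.7  0.6] top 102.3
dark in bowl 395 ((625.2116088867188, -2.4875478744506836), (22.550086975097656, 85.34330749511719), 89.57422637939453) [55.38682509 63.55920429 67.03169247]
tare 43.051074425592105
pow 42.84753585239832
jar 445 [ 418.  -271.5   84.4]
jar 452 [ 417.9 -271.4   84.3]
ram 183 [ 584.7 -233.8   38.6]
ram 184 [ 583.9 -234.5   38.9]
syr 1073 [ 637.7 -431.2  104.2]
syr 1064 [ 637.7 -431.3  104.6]
white 228 [555.7 301.6  27.9]
white 232 [555.7 301.4  27.9]
tart 547 [495.  414.3  40.4]
tart 548 [495.1 414.3  40.3]
spat 1558 [459.9 -14.3  26.5]
spat 1543 [461.  -14.1  26.5]
```

View pics/t20.png

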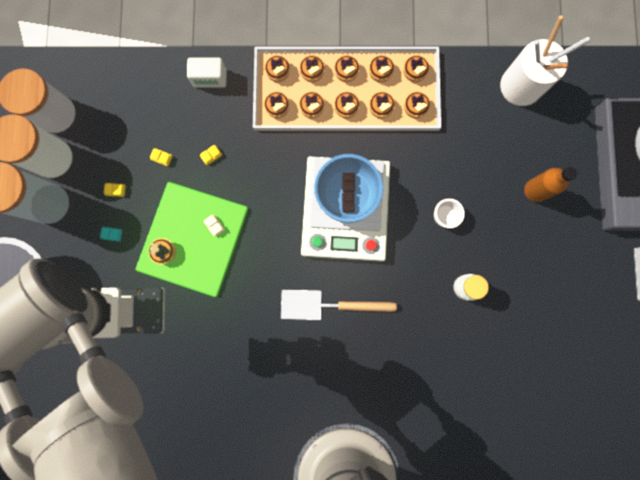

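View pics/s20.png

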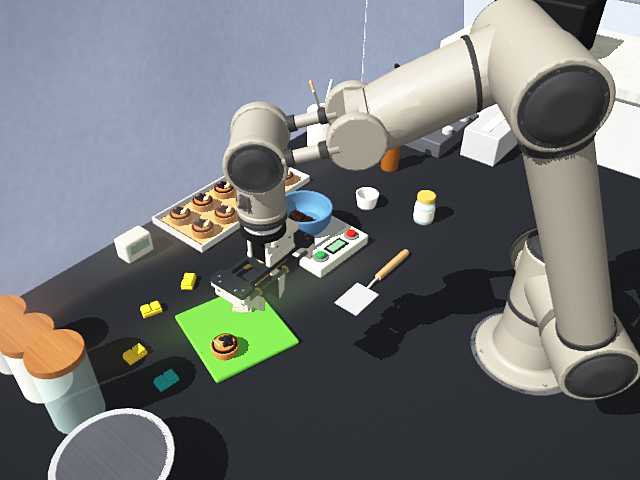

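The top view shows both dark bars end to end in the bowl at (349,192), on the scale's pan, and the bystanders in their places. Handing in.

```bash
python3 -c "
from plant import *
print(close_job(), get_obs()['time'])"
```

```text
the job is handed in; nothing more can be done
the job is handed in; nothing more can be done
```

I handed the job in at about 27 s of the 72 s allowed. The empty bowl is on the scale's pan, tare was pressed and released before any chocolate went in, and both dark bars are in the bowl.

What the last checks showed:
- **Bowl:** it sits level, with its rim centre at (627, -1.5) against a pan centre of about (626.5, -0.5).
- **Tare button:** the force rose from 6.5 to 12.9 N over the last 0.3 mm, at the expected end-stop height. That is how I know it went fully down; I had no direct reading of the button's travel. It has sprung back to 43 mm.
- **Power button:** I never touched it, and it reads 43 mm.
- **Chocolate:** both dark bars lie end to end on the bowl's floor.
- **Everything else:** the jar, ramekin, syrup bottle, white bar, tartlet and spatula are within about 1 mm of their starting positions. The yellow and turquoise look-alikes show no change in the pictures.
- **Robot:** it stands clear of everything and the measured force is about zero.

- **Disagreements:** the cameras differed by 1 to 5 mm on bowl and bar positions, so I used values in between.
- **Mended along the way:** the bowl hung tilted about 5° when first lifted. I levelled it before setting it down.

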